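# Strip the tub sealer's plate for washing

## Task

The tub sealer is finished for the day: swing its press head up until it stands upright, then draw the sliding plate straight out of its channel by the black upright grip, keeping it level so that it neither binds nor tips. Set the plate down gently, flat and right way up on the floor of the empty steel wash pan, let go, and only then swing the press head back down shut. Leave the tubs, jar and mug as they stand.

Things in the scene. Friction and masses are not known exactly. Their poses are not given: they have to be found in the camera images.
- sealer: Fixed white tub sealer, 160 by 130 mm. Origin on the table under the channel's middle; x points to its rear (hinge), z up. The channel runs along x: floor 30 mm up, 99 mm wide, 10 mm high, 120 mm long; open mouth at x = -60 mm, stop at +58. Lips 8 mm thick (tops 48 mm up) overhang the plate's long edges by 7 mm.
- head (a joint): Press head's angle (rad): 0 shut (flat), grows as its front rises, 1.5 fully open (upright). Stiff hinge along the sealer's y: stays where it is left; about 6 N at the tab moves it. May start slightly ajar. Shut, a block under it sits in the plate's window and locks the plate.
- head_hinge (a point): Point on the hinge axis, on the sealer's centre plane: 75 mm behind the sealer's origin and 62 mm above the table.
- head_grip (a point): Centre of the black tab at the press head's front, on the centre plane; 16 mm wide (sealer's y), 22 high, 58 long. Head shut: 98 mm in front of the sealer's origin (173 in front of the hinge), 113 mm above the table, over the plate's grip. It turns with the head; head upright, the tab points up. The 100 mm wide head's face is 33 mm behind this point.
- plate_grip (a point): Middle of the black upright grip on the loose sliding plate, 36 mm above the plate's underside. Block 40 mm along the plate's x, 12 mm along its y, rising from the 8 mm thick tongue to 56 mm above the underside. x points from the grip to the plate's rear. In the sealer it is about 90 mm in front of the sealer's origin, 66 mm above the table.
- plate_mid (a point): Centre of the plate's outline in its 8 mm thickness: 60 mm behind and 32 below plate_grip. Grey frame 110 by 96 mm with a 56 mm square window and a 34 mm wide tongue; 170 mm long overall, about 0.2 kg. In the sealer its axes are the sealer's and the tongue sticks out of the mouth; 115 mm of travel along -x clears it. Play: 1.5 mm each side, 2 mm in height.
- pan: Fixed empty steel pan, 230 mm (its x) by 160 mm (its y), 24 mm high, walls and floor 4 mm. Origin at the centre of its underside, on the table; z up. The plate fits only lengthwise along the pan's x, either way round. A cardboard carton of wrapped rolls, 190 by 130 by 50 mm, stands beside it; the two may be swapped.
- tub_near_c (a point): Centre of a small lidded tub, 100 by 75 by 52 mm, to the robot's side of the sealer (bystander).
- tub_far_c (a point): Centre of a larger lidded tub, 150 by 110 by 67 mm, beyond the sealer (bystander).
- jar_c (a point): Centre of a closed jar, 68 mm across, 100 mm high (bystander).
- mug_c (a point): Centre of a white mug, 76 mm across, 90 mm high (bystander).
There are look-alikes about, which are no part of the job. Leave any orange or red look-alike of the part that bears plate_grip alone.

How it is judged:
By the outcome, as a careful person would: the job done as asked, in the order asked, and still so for the second after the job is handed in, with the robot touching nothing.
It also fails if it takes over 69 s, if anything falls off the work surface, if the arm or the gripper's body presses on something with over 40 N, if the wrist force passes 120 N, or if a joint passes its speed limit or range.

## Robot

A 6-joint arm with a two-finger parallel gripper is mounted at the origin on the work surface. World frame = base frame: x ahead of the robot, y to its left, z up, the work surface at z = 0. Lengths are in m, angles in rad, forces in N, time in s.
With the tool pointing down it reaches from about 0.325 to 0.9 m from the base axis. Payload 3.5 kg.
Tool frame: the origin (TCP) lies midway between the tips of the shut fingers; the grasp point (between the pads) lies 19 mm behind it; z points along the fingers, y is the line along which they close (so a half turn about z gives the same grasp; the last joint's range is limited). The gripper opens to 85 mm and grips with 20 to 120 N. Pads are 22 mm wide; open, the fingers measure 114 mm over their backs; the gripper's body (76 mm by 85 mm) begins 54 mm behind the grasp point. The pads swing forward as they close: fully open they stand 13 mm farther back than shut.
Start: joints at [-1.263, 0.276, -0.026, 1.268, 0, 1.467], TCP at [0.25, -0.573, 0.2] pointing down, gripper open.
Joint ranges: [-3.12, 3.12], [-0.85, 1.88], [-1.08, 1.24], [-1.95, 2.15], [-1.57, 1.53], [-3.14, 3.14]. Speed limits (rad/s): [2.57, 2.57, 3.14, 3.14, 3.14, 3.14].

## Interface

Orientations are given as a unit quaternion [w, x, y, z].
In Python, from plant import * gives the robot as it stands.
- The arm moves only by the tool move_arm, never from a script. Its argument "series" is text: rows parted by semicolons, each of 7 numbers parted by spaces: the shift along the tool's x, y, z scaled (see below), then the turn, a rotation vector about the tool's x, y, z scaled (see below), then the gripper's target within -1 to 1 (shut at 1, half-way at 0, fully open at -1). A call has exactly 5 rows; each row is the pose to reach, as a shift and turn from the pose commanded when the call began, along the tool's axes at that moment; what a row does not reach only later rows make up. The controller multiplies each number of a shift by 0.5 m and each number of a turn by 2 rad. A row lasts 1/12 s, in which the tool goes at most 41.7 mm and 7.16 degrees, less where a joint would pass 70% of its speed; a pose out of reach is approached as far as the arm can. A call with a number of a shift or a turn outside -1 to 1 is refused whole. A call with a gripper value outside its range is refused whole. The fingers move at their own pace and stop on an object; the grip force is fixed at half the most. Time passes only in rows, so rows that repeat a pose let the fingers close, or fill a call up. It gives the time, the measured TCP pose, the force, the opening and the grip force at its end, in the units of the state.
- observe(): the state, without advancing time (a new reading comes with each control period).
- camera(name): name is "scene" or "top"; returns a dict with "pixels" (420x560x3 uint8, red, green, blue), "fov_y" (degrees; the focal length in pixels is half the picture's height over the tangent of half this angle, whatever the lens; pixels are square), "cx", "cy" (the principal point, pixels), "extrinsics" (4x4, takes a point from world to camera coordinates). Camera axes: x right, y down, z forward; pixel columns grow to the right and rows downward; lengths in m; the calibration is good to about 2 mm. A picture is of the moment at which its call begins. There is no depth.
- hand_in(): hands the job in; it is judged then, once.
The state is a dict: "time": time; "qpos": joint angles; "qvel": joint speeds; "joint_efforts": joint torques, N m; "tool_pos": TCP position; "eef_rot": TCP orientation; "force": force on the tool from outside, world axes, zero at the start; "wrist_torque": the same for the moment, N m; "width": finger opening in m; "grasp_force": force on a finger pad.
Only numpy, scipy, OpenCV 4.12 (cv2) and the standard library are available. Lean on these libraries where they do the work, as an engineer would, in place of code of your own. Each camera call takes 0.05 s, during which the arm holds its last target. There are 200 camera calls.

## Working session

There is one attempt and no reset: what is moved stays moved. The work goes in short steps, Python scripts to look and compute and a tool call to move; the robot and the scene stay as the last step left them, time stands still between calls to the robot, and variables do not carry over. Pictures are saved under pics/ and viewed, at most 10 in all, crops included, and the job is handed in when it is done.

Besides the shell and the picture viewer there is one more tool, called as a command line: name --argument value ..., lists and objects as JSON in quotes. move_arm: Moves the arm, as the interface text tells. Its arguments: {"type":"object","properties":{"series":{"type":"string"}},"required":["series"]}

```bash
ls; mkdir -p pics; cat > h.py <<'E'
from plant import *
import numpy as np, cv2
from scipy.spatial.transform import Rotation as R
def K(c):
    f=210/np.tan(np.radians(c["fov_y"])/2); return f,c["cx"],c["cy"],np.array(c["extrinsics"])
def ray(c,u,v):
    f,cx,cy,E=K(c); d=E[:3,:3].T@np.array([(u-cx)/f,(v-cy)/f,1]); o=-E[:3,:3].T@E[:3,3]; return o,d
def onz(c,u,v,z):
    o,d=ray(c,u,v); return o+d*(z-o[2])/d[2]
def proj(c,p):
    f,cx,cy,E=K(c); q=E[:3,:3]@np.array(p)+E[:3,3]; return np.array([cx+f*q[0]/q[2],cy+f*q[1]/q[2]])
def tri(c1,p1,c2,p2):
    A=[];b=[]
    for c,p in((c1,p1),(c2,p2)):
        o,d=ray(c,*p); d=d/np.linalg.norm(d); M=np.eye(3)-np.outer(d,d); A.append(M); b.append(M@o)
    return np.linalg.lstsq(np.vstack(A),np.hstack(b),rcond=None)[0]
def save(c,n,crop=None,s=1):
    im=c["pixels"][:,:,::-1]
    if crop: a,b,w,h=crop; im=im[b:b+h,a:a+w]
    cv2.imwrite("pics/"+n,cv2.resize(im,None,fx=s,fy=s,interpolation=cv2.INTER_CUBIC))
E
python3 - <<'E'
from h import *
import pickle
a=camera("scene");b=camera("top");pickle.dump((a,b),open("c0.pkl","wb"))
save(a,"s0.png",s=1.4);save(b,"t0.png",s=1.4)
for c in(a,b): print(c["fov_y"],c["cx"],c["cy"],ray(c,280,210),)
s=observe();print(s["tool_pos"],s["eef_rot"],s["width"],s["time"])
E
```

```text
pics
44.4417952554228 291.6828635053313 206.87499214421396 (array([ 1.02025851, -0.81538053,  1.14062294]), array([-0.39653744,  0.54495839, -0.73914266]))
56.77068114159032 278.66775754408167 208.4426208645526 (array([ 0.34290941, -0.00536288,  1.09292593]), array([ 0.13870184, -0.00798331, -0.99031605]))
[ 0.24933839 -0.5722891   0.19905354] [-1.00034863e-03  9.78982496e-01  2.03941810e-01 -1.03654687e-04] 0.08550404759263161 0.1
```

View pics/s0.png

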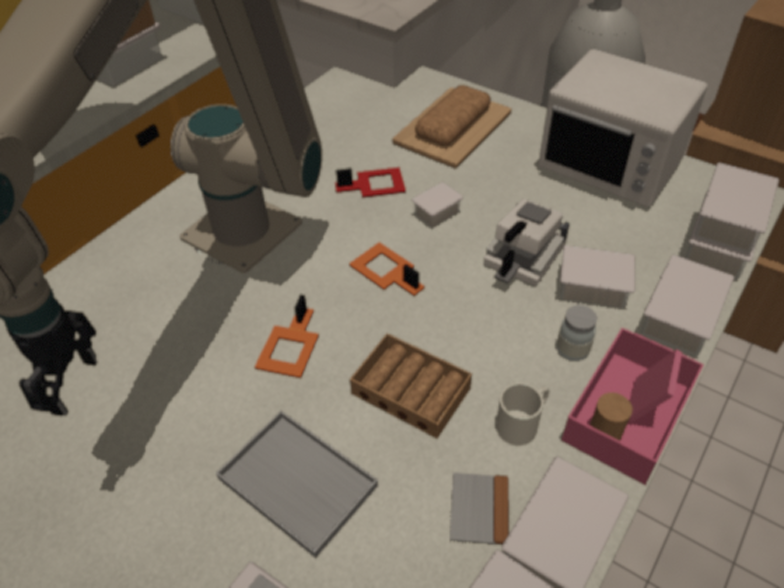

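View pics/t0.png

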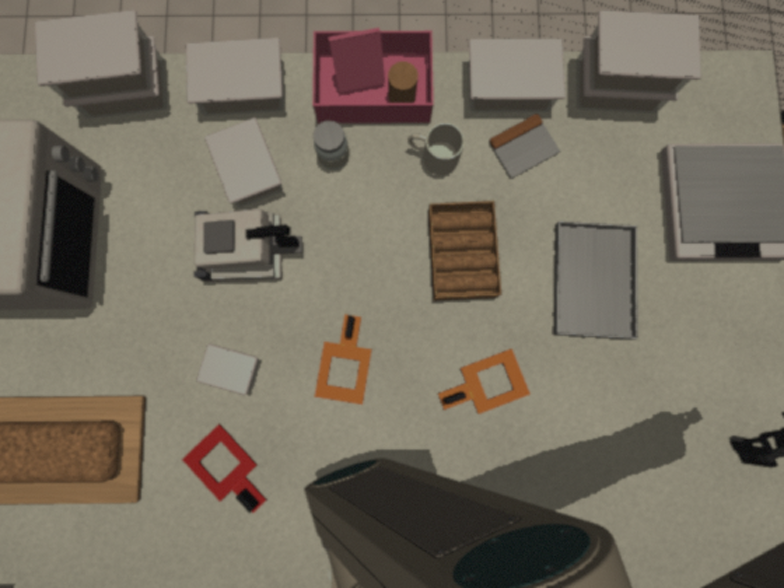

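The scene shows the sealer at scene px (525,240)/1.4 and top px (240,243)/1.4, with its mouth towards −y (image right). The pan is at top (595,280)/1.4, the carton at (464,250)/1.4.

Candidates for the plate grip:
- black grip in the sealer, top (288,242)/1.4
- orange look-alike, top (350,327)/1.4
- orange look-alike, top (454,398)/1.4
- red look-alike, top (248,499)/1.4
- head tab, top (267,232)/1.4

I choose the one at the sealer's mouth, under the tab. I'll check it in one close crop.

```bash
python3 - <<'E'
from h import *
import pickle
a,b=pickle.load(open("c0.pkl","rb"))
A=cv2.resize(a["pixels"][135:210,335:415,::-1],(400,375),interpolation=cv2.INTER_CUBIC)
B=cv2.resize(b["pixels"][140:215,135:215,::-1],(400,375),interpolation=cv2.INTER_CUBIC)
cv2.imwrite("pics/crop0.png",np.hstack([A,B]))
# pan outline in top
g=b["pixels"].astype(int); 
for n,(x0,y0,w,h) in dict(pan=(385,150,80,100)).items():
    m=(g[y0:y0+h,x0:x0+w].sum(2)<225).astype(np.uint8)
    c,_=cv2.findContours(m,cv2.RETR_EXTERNAL,2); c=max(c,key=cv2.contourArea)+np.array([x0,y0])
    bx=cv2.boxPoints(cv2.minAreaRect(c)); print(bx)
    for p in bx: print(onz(b,*p,0.024))
E
```

```text
[[400.8385  159.7498 ]
 [436.175   136.93767]
 [487.63068 216.64351]
 [452.2942  239.45564]]
[ 0.63350199 -0.35768019  0.024     ]
[ 0.69977477 -0.46241587  0.024     ]
[ 0.46916661 -0.59010007  0.024     ]
[ 0.40680836 -0.48727576  0.024     ]
```

View pics/crop0.png

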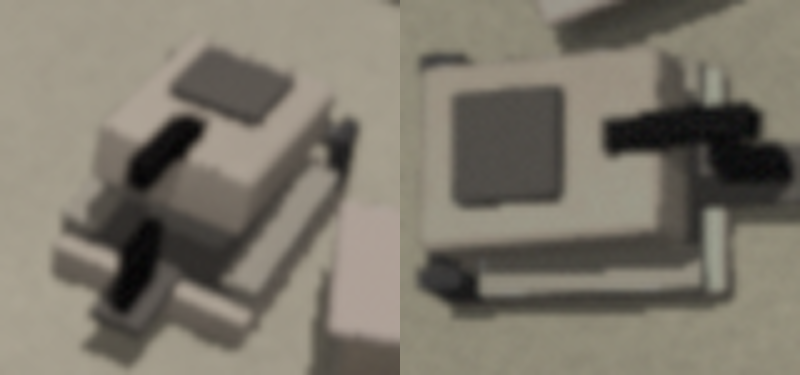

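The crop shows the tab over the black grip. The grip stands on the grey tongue at top px ≈(285,172) and scene px ≈(362,188), so the choice is confirmed. The head looks slightly ajar.

```bash
python3 - <<'E'
from h import *
import pickle
np.set_printoptions(precision=4,suppress=True)
a,b=pickle.load(open("c0.pkl","rb"))
S=lambda u,v:(335+u/5-.4,135+v/5-.4); T=lambda u,v:(135+(u-400)/5-.4,140+v/5-.4)
print("tab back",tri(a,S(192,125),b,T(607,136)),"front",tri(a,S(140,175),b,T(757,124)))
print("grip top z.086 ends",onz(b,*T(722,152),.086),onz(b,*T(788,168),.086),)
print("grip top front tri",tri(a,S(125,232),b,T(788,165)), "rear", tri(a,S(152,228),b,T(720,150)))
print("sealer front bar ends",tri(a,S(55,245),b,T(713,68)),tri(a,S(245,325),b,T(727,298)))
print("bar top z.048",onz(b,*T(712,67),.048),onz(b,*T(715,295),.048))
print("base side edge front/rear z0.03", onz(b,*T(730,300),.0),onz(b,*T(455,310),.0))
print("head top quad tri rear far", tri(a,S(205,40),b,T(428,62)))
for p in((556,224),(636,227),(634,338),(554,335)): print("pan",onz(b,p[0]/1.4,p[1]/1.4,.024))
for p in((282,415),(376,483),(316,552),(220,477)): print("pan scene",onz(a,p[0]/1.4,p[1]/1.4,.024))
for n,p,z in(("jar",(330,135),.1),("mug",(444,145),.09),("tubn",(232,362),.052),("tubf",(240,152),.067),("cart",(464,246),.05)): print(n,onz(b,p[0]/1.4,p[1]/1.4,z))
E
```

```text
tab back [0.5906 0.25   0.125 ] front [0.593  0.1716 0.1462]
grip top z.086 ends [0.5929 0.2005 0.086 ] [0.5839 0.1653 0.086 ]
grip top front tri [0.5863 0.1664 0.1004] rear [0.5942 0.2016 0.0816]
sealer front bar ends [0.594  0.1644 0.1224] [ 0.5862  0.2599 -0.072 ]
bar top z.048 [0.6507 0.2148 0.048 ] [0.5225 0.2104 0.048 ]
base side edge front/rear z0.03 [0.5278 0.2117 0.    ] [0.5233 0.368  0.    ]
head top quad tri rear far [0.5948 0.3038 0.1705]
pan [ 0.6329 -0.3472  0.024 ]
pan [ 0.6253 -0.5088  0.024 ]
pan [ 0.4014 -0.4884  0.024 ]
pan [ 0.4086 -0.3315  0.024 ]
pan scene [ 0.4233 -0.3477  0.024 ]
pan scene [ 0.6443 -0.3631  0.024 ]
pan scene [ 0.6343 -0.5124  0.024 ]
pan scene [ 0.4161 -0.501   0.024 ]
jar [0.7917 0.103  0.1   ]
mug [ 0.7742 -0.117   0.09  ]
tubn [0.3611 0.2908 0.052 ]
tubf [0.7725 0.2841 0.067 ]
cart [ 0.5829 -0.1559  0.05  ]
```

```bash
cat >> h.py <<'E'
np.set_printoptions(precision=4,suppress=True)
def down(phi,al=0):  # phi: azimuth of tool x (deg) with tool down; al: tilt of tool z toward tool x
    p=np.radians(phi); M=np.array([[np.cos(p),np.sin(p),0],[np.sin(p),-np.cos(p),0],[0,0,-1.]]).T
    M=np.array([[np.cos(p),np.sin(p),0],[np.sin(p),-np.cos(p),0],[0,0,-1.]])
    return R.from_matrix(M)*R.from_euler('y',al,degrees=True)
def rq(q): return R.from_quat([q[1],q[2],q[3],q[0]])
def plan(path,s=None):
    """path of (tcp,rot): prints scaled rows relative to previous one"""
    s=s or observe(); p0=np.array(s["tool_pos"]); r0=rq(s["eef_rot"])
    for p,r in path:
        d=r0.inv().apply(np.array(p)-p0)/.5; w=(r0.inv()*r).as_rotvec()/2
        print(np.round(np.r_[d,w],4)," steps>=%.1f"%max(np.linalg.norm(d)*.5/.0417,np.linalg.norm(w)*2/np.radians(7.16))); p0,r0=np.array(p),r
E
python3 - <<'E'
from h import *
print(down(23.5).as_matrix(),rq(observe()["eef_rot"]).as_matrix())
plan([([.40,-.30,.30],down(57,0)),([.59,-.02,.30],down(92,0)),([.59,-.0,.25],down(92,60))])
E
```

```text
[[ 0.9171  0.3987  0.    ]
 [ 0.3987 -0.9171  0.    ]
 [ 0.      0.     -1.    ]] [[ 0.9168  0.3993 -0.0006]
 [ 0.3993 -0.9168  0.0019]
 [ 0.0002 -0.002  -1.    ]]
[ 0.4938 -0.3794 -0.201  -0.0009 -0.0004 -0.292 ]  steps>=7.8
[ 0.6766  0.0137  0.      0.      0.     -0.3054]  steps>=8.1
[ 0.04    0.0014  0.1     0.      0.5236 -0.    ]  steps>=8.4
```

```bash
python3 - <<'E'
from h import *
plan([([.325,-.43,.26],down(40,0)),([.40,-.30,.30],down(57,0)),([.495,-.15,.30],down(75,0)),([.59,-.02,.30],down(92,0)),([.59,-.02,.25],down(92,30)),([.59,-.02,.25],down(92,60))])
E
```

```text
[ 0.2524 -0.2007 -0.1214 -0.001  -0.0002 -0.1437]  steps>=4.1
[ 0.282  -0.1028 -0.08    0.      0.     -0.1484]  steps>=3.7
[ 0.3551 -0.004   0.      0.      0.     -0.1571]  steps>=4.3
[ 0.3003  0.1162  0.      0.      0.     -0.1484]  steps>=3.9
[0.     0.     0.1    0.     0.2618 0.    ]  steps>=4.2
[ 0.      0.      0.      0.      0.2618 -0.    ]  steps>=4.2
```

move_arm --series "0.05 -0.04 -0.024 0 0 -0.029 -1;0.10 -0.08 -0.048 0 0 -0.058 -1;0.15 -0.12 -0.072 0 0 -0.087 -1;0.20 -0.16 -0.096 0 0 -0.116 -1;0.25 -0.20 -0.12 0 0 -0.144 -1"

```text
time: 0.52
tool_pos: [0.3244, -0.4297, 0.26]
eef_rot: [-0.001, 0.939, 0.343, -0.0]
force: [0.4, 0.5, 0.4]
width: 0.0855
grasp_force: 0.0
```

move_arm --series "0.056 -0.02 -0.016 0 0 -0.03 -1;0.112 -0.04 -0.032 0 0 -0.06 -1;0.168 -0.06 -0.048 0 0 -0.09 -1;0.224 -0.08 -0.064 0 0 -0.12 -1;0.28 -0.10 -0.08 0 0 -0.148 -1"

```text
time: 0.93
tool_pos: [0.3995, -0.3014, 0.3001]
eef_rot: [-0.0, 0.878, 0.478, -0.0]
force: [0.7, -0.9, -0.4]
width: 0.0854
grasp_force: 0.0
```

move_arm --series "0.07 0 0 0 0 -0.03 -1;0.14 0 0 0 0 -0.06 -1;0.21 0 0 0 0 -0.09 -1;0.28 0 0 0 0 -0.12 -1;0.355 0 0 0 0 -0.157 -1"

```text
time: 1.35
tool_pos: [0.4962, -0.1527, 0.2997]
eef_rot: [-0.0, 0.793, 0.61, -0.0]
force: [-0.2, 0.3, 0.2]
width: 0.0854
grasp_force: 0.0
```

move_arm --series "0.06 0.023 0 0 0 -0.03 -1;0.12 0.046 0 0 0 -0.06 -1;0.18 0.07 0 0 0 -0.09 -1;0.24 0.093 0 0 0 -0.12 -1;0.30 0.116 0 0 0 -0.148 -1"

```text
time: 1.77
tool_pos: [0.5912, -0.0227, 0.2995]
eef_rot: [-0.0, 0.694, 0.72, -0.0]
force: [-0.5, -0.3, -0.6]
width: 0.085
grasp_force: 0.0
```

move_arm --series "0 0 0.02 0 0.05 0 -1;0 0 0.04 0 0.1 0 -1;0 0 0.06 0 0.15 0 -1;0 0 0.08 0 0.2 0 -1;0 0 0.1 0 0.262 0 -1"

```text
time: 2.18
tool_pos: [0.5915, -0.0235, 0.2512]
eef_rot: [-0.187, 0.67, 0.695, 0.182]
force: [-0.5, -0.5, -0.1]
width: 0.0854
grasp_force: 0.0
```

move_arm --series "0 0 0 0 0.05 0 -1;0 0 0 0 0.1 0 -1;0 0 0 0 0.15 0 -1;0 0 0 0 0.2 0 -1;0 0 0 0 0.262 0 -1"

```text
time: 2.6
tool_pos: [0.5917, -0.0249, 0.2516]
eef_rot: [-0.359, 0.601, 0.622, 0.35]
force: [-0.1, 0.8, -0.5]
width: 0.0855
grasp_force: 0.0
```

```bash
python3 - <<'E'
from h import *
plan([([.591,.08,.21],down(92,60))])
E
```

```text
[ 0.032   0.0053  0.2234  0.0018 -0.0019  0.0011]  steps>=2.7
```

move_arm --series "0.03 0 0.04 0 0 0 -1;0.06 0 0.08 0 0 0 -1;0.06 0 0.12 0 0 0 -1;0.06 0 0.18 0 0 0 -1;0.06 0 0.22 0 0 0 -1"

```text
time: 3.02
tool_pos: [0.5864, 0.0873, 0.2196]
eef_rot: [-0.361, 0.602, 0.622, 0.347]
force: [-0.1, 0.1, -0.5]
width: 0.0854
grasp_force: 0.0
```

```bash
python3 - <<'E'
from h import *
import pickle
a=camera("scene");b=camera("top");pickle.dump((a,b),open("c1.pkl","wb"))
s=observe();p=np.array(s["tool_pos"]);r=rq(s["eef_rot"]);print(p,proj(a,p),proj(b,p))
out=[]
for c,(x,y) in((a,(325,105)),(b,(150,120))):
    im=c["pixels"][:,:,::-1].copy()
    im=cv2.resize(im[y:y+120,x:x+80],None,fx=5,fy=5,interpolation=cv2.INTER_CUBIC)
    for z in(0,-.013):
        q=(proj(c,p+r.apply([0,0,z]))-[x,y]+.5)*5; cv2.drawMarker(im,tuple(int(v) for v in q),(0,0,255),0,12,1)
    out.append(im)
cv2.imwrite("pics/c1.png",np.hstack(out))
E
```

```text
[0.5848 0.0886 0.2193] [347.035  166.3196] [235.8267 159.1672]
```

View pics/c1.png

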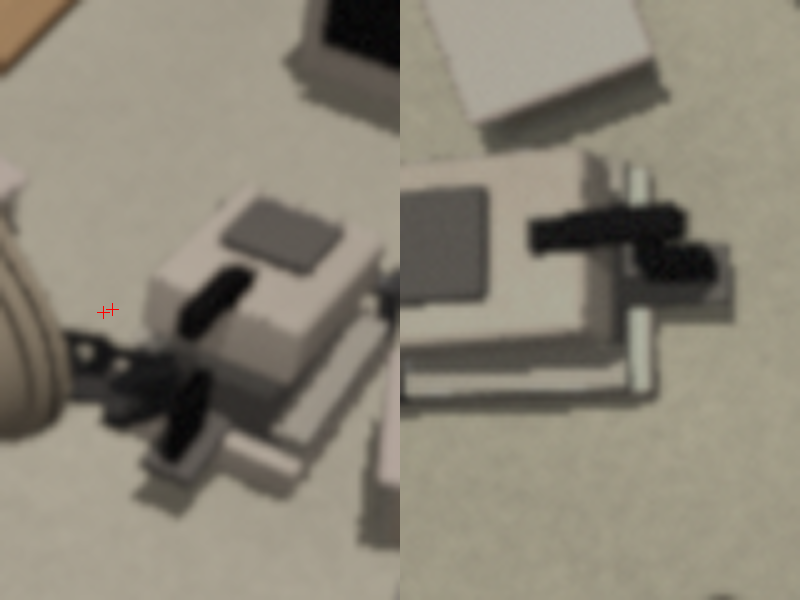

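The scene crop puts the TCP projection at crop (108,310), but the fingers appear near (150,390). I need the full views to check the calibration.

```bash
python3 - <<'E'
from h import *
import pickle
a,b=pickle.load(open("c1.pkl","rb"))
s=observe();p=np.array(s["tool_pos"]);r=rq(s["eef_rot"])
out=[]
for c,(x,y) in((a,(260,90)),(b,(170,110))):
    im=cv2.resize(c["pixels"][y:y+150,x:x+100,::-1],None,fx=4,fy=4,interpolation=cv2.INTER_CUBIC)
    for k,l in(((0,0,0),(0,0,255)),((0,.0427,-.013),(0,255,0)),((0,-.0427,-.013),(255,0,0)),((0,0,-.15),(0,255,255))):
        q=(proj(c,p+r.apply(k))-[x,y]+.5)*4; cv2.drawMarker(im,tuple(int(v) for v in q),l,0,14,2)
    out.append(im)
cv2.imwrite("pics/c1b.png",np.hstack(out)); print(a.keys()); print(a["extrinsics"]); print({k:v for k,v in a.items() if k not in("pixels","extrinsics")})
print([proj(c,[0,0,0]) for c in(a,b)])
E
```

```text
dict_keys(['pixels', 'fov_y', 'cx', 'cy', 'extrinsics'])
[[ 0.8317  0.5552 -0.0061 -0.3889]
 [ 0.4047 -0.6138 -0.6779 -0.1402]
 [-0.3801  0.5613 -0.7352  1.684 ]
 [ 0.      0.      0.      1.    ]]
{'fov_y': 44.4417952554228, 'cx': 291.6828635053313, 'cy': 206.87499214421396}
[array([172.9733, 164.0852]), array([276.4121, 394.8682])]
```

View pics/c1b.png

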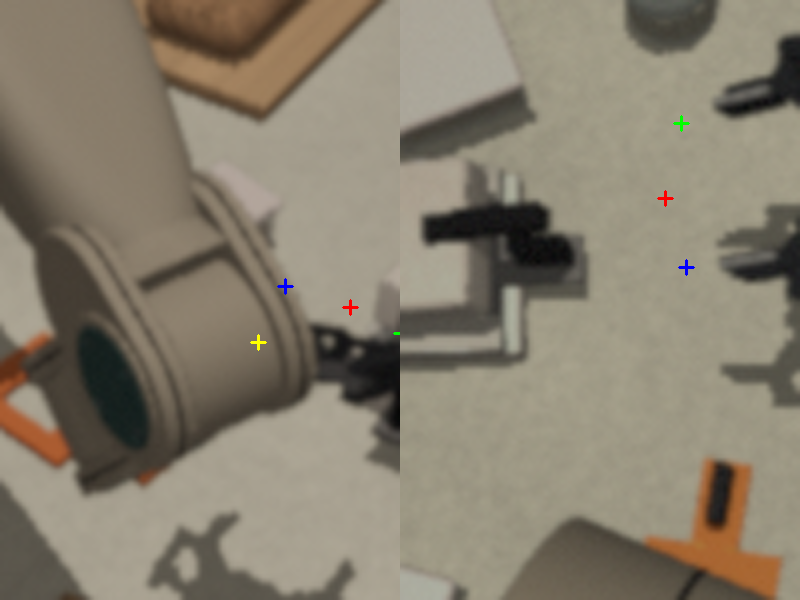

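```bash
python3 - <<'E'
from h import *
import pickle
a,b=pickle.load(open("c0.pkl","rb"))
p=np.array([.2494,-.5723,.199]);r=down(23.5)
out=[]
for c,(x,y) in((a,(0,180)),(b,(460,270))):
    im=cv2.resize(c["pixels"][y:y+150,x:x+100,::-1],None,fx=4,fy=4,interpolation=cv2.INTER_CUBIC)
    for k,l in(((0,0,0),(0,0,255)),((0,.0427,-.013),(0,255,0)),((0,-.0427,-.013),(255,0,0))):
        q=(proj(c,p+r.apply(k))-[x,y]+.5)*4; cv2.drawMarker(im,tuple(int(v) for v in q),l,0,14,2)
    out.append(im)
cv2.imwrite("pics/c0b.png",np.hstack(out))
E
```

```text
(no output)
```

View pics/c0b.png

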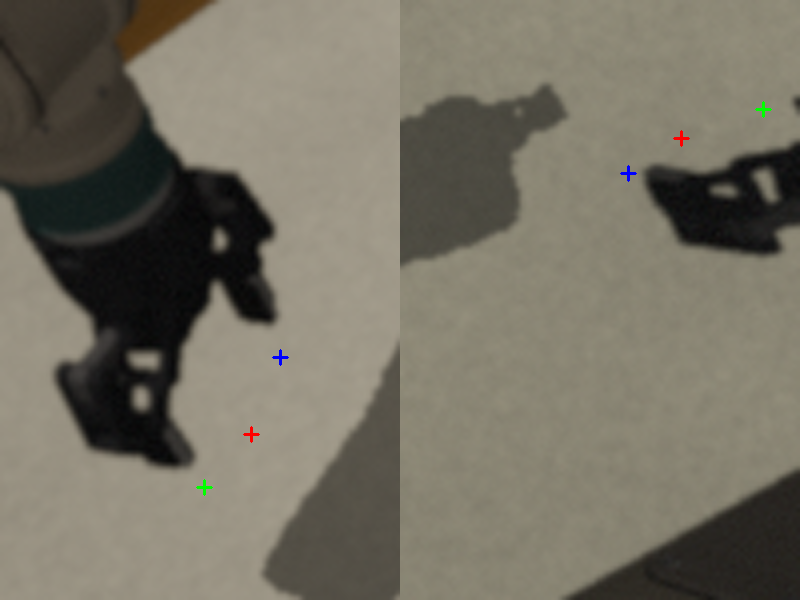

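Both views agree with each other, but the open fingertips look about 20 mm farther back than stated. I'll shut the gripper here and measure the tip numerically.

move_arm --series "0 0 0 0 0 0 1;0 0 0 0 0 0 1;0 0 0 0 0 0 1;0 0 0 0 0 0 1;0 0 0 0 0 0 1"

```text
time: 3.53
tool_pos: [0.5877, 0.0849, 0.2215]
eef_rot: [-0.359, 0.602, 0.622, 0.348]
force: [0.2, 0.4, 0.6]
width: 0.0255
grasp_force: 0.0
```

move_arm --series "0 0 0 0 0 0 1;0 0 0 0 0 0 1;0 0 0 0 0 0 1;0 0 0 0 0 0 1;0 0 0 0 0 0 1"

```text
time: 3.95
tool_pos: [0.5871, 0.0859, 0.2212]
eef_rot: [-0.36, 0.602, 0.623, 0.348]
force: [0.1, 0.5, 0.1]
width: -0.0
grasp_force: 0.0
```

```bash
python3 - <<'E'
from h import *
import pickle
a0,b0=pickle.load(open("c1.pkl","rb"))
a=camera("scene");b=camera("top");pickle.dump((a,b),open("c2.pkl","wb"))
s=observe();p=np.array(s["tool_pos"]);r=rq(s["eef_rot"]);print(s["width"],p,proj(a,p),proj(b,p),proj(b,p+r.apply([0,0,-.03])))
for c in(b0,b):
    m=c["pixels"].astype(int).sum(2)<130; m=m[110:200,216:300]
    v,u=np.nonzero(m); 
    for vv in range(0,90,4):
        uu=np.nonzero(m[vv])[0]
        if len(uu): print(vv+110,uu.min()+216,uu.max()+216,end=' | ')
    print()
E
```

```text
3.4389797953162624e-05 [0.5871 0.0859 0.2212] [347.3112 166.6952] [236.9297 158.003 ] [247.6964 155.7483]
118 281 286 | 122 266 291 | 126 266 271 | 130 262 299 | 134 261 299 | 138 253 299 | 142 274 299 | 146 273 299 | 150 274 299 | 154 273 299 | 158 274 299 | 162 273 299 | 166 270 291 | 170 267 279 | 174 265 291 | 178 255 294 | 182 268 285 | 
122 278 278 | 126 274 279 | 130 271 299 | 134 267 299 | 138 264 299 | 142 263 299 | 146 262 299 | 150 261 299 | 154 261 299 | 158 251 299 | 162 264 299 | 166 267 290 | 170 272 280 | 174 278 286 |
```

```bash
python3 - <<'E'
from h import *
plan([([.59,.05,.17],down(92,30)),([.59,.02,.06],down(92,0))])
E
```

```text
[-0.1246  0.0034 -0.0113  0.0003 -0.2622 -0.0003]  steps>=4.2
[-0.1619 -0.0021  0.1605 -0.     -0.2618  0.    ]  steps>=4.2
```

move_arm --series "-0.025 0 0 0 -0.05 0 1;-0.05 0 0 0 -0.1 0 1;-0.075 0 0 0 -0.15 0 1;-0.1 0 -0.01 0 -0.2 0 1;-0.125 0 -0.01 0 -0.262 0 1"

```text
time: 4.47
tool_pos: [0.5891, 0.0484, 0.1694]
eef_rot: [-0.184, 0.673, 0.694, 0.179]
force: [0.0, 0.4, -0.6]
width: -0.0002
grasp_force: 0.0
```

move_arm --series "-0.03 0 0.03 0 -0.05 0 1;-0.06 0 0.06 0 -0.1 0 1;-0.1 0 0.1 0 -0.15 0 1;-0.13 0 0.13 0 -0.2 0 1;-0.16 0 0.16 0 -0.262 0 1"

```text
time: 4.88
tool_pos: [0.5898, 0.02, 0.0604]
eef_rot: [0.003, 0.696, 0.718, -0.001]
force: [-0.3, 0.6, -1.1]
width: 0.0005
grasp_force: 0.0
```

move_arm --series "0 0 0.02 0 0 0 1;0 0 0.04 0 0 0 1;0 0 0.06 0 0 0 1;0 0 0.07 0 0 0 1;0 0 0.08 0 0 0 1"

```text
time: 5.3
tool_pos: [0.5896, 0.0201, 0.0198]
eef_rot: [-0.0, 0.696, 0.718, 0.0]
force: [-0.1, 0.1, -0.4]
width: -0.0002
grasp_force: 0.0
```

move_arm --series "0 0 0.005 0 0 0 1;0 0 0.01 0 0 0 1;0 0 0.015 0 0 0 1;0 0 0.018 0 0 0 1;0 0 0.022 0 0 0 1"

```text
time: 5.72
tool_pos: [0.5897, 0.0209, 0.0095]
eef_rot: [0.0, 0.695, 0.719, 0.0]
force: [-0.0, 0.7, -0.3]
width: -0.0001
grasp_force: 0.0
```

move_arm --series "0 0 0.004 0 0 0 1;0 0 0.008 0 0 0 1;0 0 0.012 0 0 0 1;0 0 0.016 0 0 0 1;0 0 0.02 0 0 0 1"

```text
time: 6.13
tool_pos: [0.5893, 0.0212, -0.001]
eef_rot: [-0.0, 0.695, 0.719, 0.0]
force: [-0.2, 0.1, -0.2]
width: -0.0002
grasp_force: 0.0
```

```bash
python3 - <<'E'
from h import *
import pickle
a=camera("scene");b=camera("top");pickle.dump((a,b),open("c3.pkl","wb"))
s=observe();p=np.array(s["tool_pos"]);print(p,s["force"],proj(a,p),proj(b,p))
o=[]
for c in(a,b):
    q=proj(c,p).astype(int); x,y=q-[45,55]
    im=cv2.resize(c["pixels"][y:y+110,x:x+90,::-1],None,fx=4,fy=4,interpolation=cv2.INTER_CUBIC)
    t=(proj(c,p)-[x,y]+.5)*4; cv2.drawMarker(im,tuple(int(v) for v in t),(0,0,255),0,14,1); o.append(im)
cv2.imwrite("pics/c3.png",np.hstack(o))
E
```

```text
[ 0.5888  0.0212 -0.0012] [-0.6462 -0.3688 -0.2933] [330.9985 236.8605] [267.382 178.193]
```

View pics/c3.png

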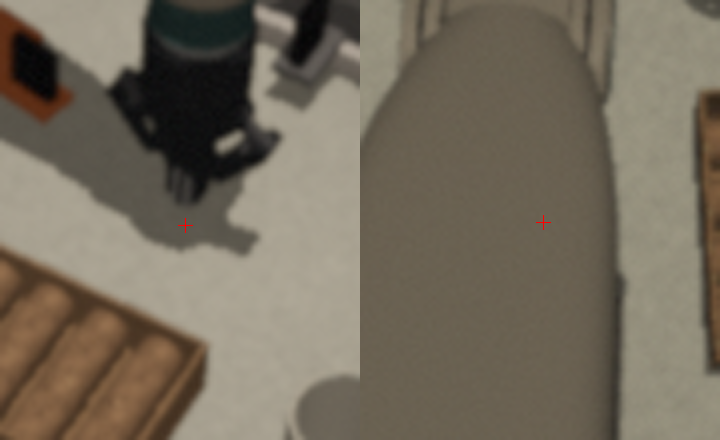

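The scene crop shows the tips at crop (185,200), above the marker at (185,225). There's no contact at TCP z=−0.001, so the true tips really are short of the TCP. I'll feel for the table.

move_arm --series "0 0 0.005 0 0 0 1;0 0 0.01 0 0 0 1;0 0 0.015 0 0 0 1;0 0 0.02 0 0 0 1;0 0 0.02 0 0 0 1"

```text
time: 6.65
tool_pos: [0.5887, 0.0212, -0.0115]
eef_rot: [-0.0, 0.695, 0.719, -0.0]
force: [0.2, 0.1, 0.1]
width: -0.0004
grasp_force: 0.0
```

move_arm --series "0 0 0.003 0 0 0 1;0 0 0.006 0 0 0 1;0 0 0.009 0 0 0 1;0 0 0.012 0 0 0 1;0 0 0.012 0 0 0 1"

```text
time: 7.07
tool_pos: [0.589, 0.0211, -0.0171]
eef_rot: [-0.0, 0.695, 0.719, -0.0]
force: [0.0, 0.4, 0.5]
width: -0.0
grasp_force: 0.0
```

move_arm --series "0 0 0.002 0 0 0 1;0 0 0.004 0 0 0 1;0 0 0.006 0 0 0 1;0 0 0.008 0 0 0 1;0 0 0.008 0 0 0 1"

```text
time: 7.48
tool_pos: [0.5891, 0.0211, -0.021]
eef_rot: [-0.0, 0.695, 0.719, -0.0]
force: [-0.8, -0.4, 0.6]
width: -0.0003
grasp_force: 0.0
```

move_arm --series "0 0 0.002 0 0 0 1;0 0 0.004 0 0 0 1;0 0 0.004 0 0 0 1;0 0 0.006 0 0 0 1;0 0 0.006 0 0 0 1"

```text
time: 7.9
tool_pos: [0.5891, 0.0212, -0.0239]
eef_rot: [-0.0, 0.695, 0.719, -0.0]
force: [-0.9, -0.8, -0.4]
width: 0.0
grasp_force: 0.0
```

move_arm --series "0 0 0.002 0 0 0 1;0 0 0.002 0 0 0 1;0 0 0.004 0 0 0 1;0 0 0.004 0 0 0 1;0 0 0.005 0 0 0 1"

```text
time: 8.32
tool_pos: [0.5893, 0.0212, -0.0263]
eef_rot: [0.0, 0.695, 0.719, 0.0]
force: [-0.4, 0.4, -1.0]
width: 0.0002
grasp_force: 0.0
```

move_arm --series "0 0 0.002 0 0 0 1;0 0 0.002 0 0 0 1;0 0 0.004 0 0 0 1;0 0 0.004 0 0 0 1;0 0 0.005 0 0 0 1"

```text
time: 8.73
tool_pos: [0.5893, 0.0211, -0.0288]
eef_rot: [0.0, 0.695, 0.719, 0.0]
force: [0.0, -0.5, 0.3]
width: -0.0
grasp_force: 0.0
```

```bash
python3 - <<'E'
from h import *
import pickle
a=camera("scene");pickle.dump(a,open("c4.pkl","wb"))
s=observe();p=np.array(s["tool_pos"]);print(p,s["force"],s["qpos"],proj(a,p))
a3,_=pickle.load(open("c3.pkl","rb"))
for c in (a3,a):
  g=c["pixels"].astype(int).sum(2)
  for u in (325,327,329,331,333,335): print(u,g[222:250:1,u])
E
```

```text
[ 0.5892  0.0211 -0.0289] [0.751  0.0414 0.004 ] [-0.0738  0.4258 -0.351   0.7942 -0.      1.4631] [330.6094 242.9947]
325 [229 232 238 238 237 230 237 244 252 258 256 259 258 256 252 251 251 250
 251 295 395 456 477 482 483 483 482 478]
327 [ 90 113 126 127 124 129 151 202 229 241 249 252 249 250 254 258 254 254
 253 257 308 414 469 484 485 480 477 476]
329 [ 79 129 151 151 149 138 140 138 144 165 212 243 249 247 252 253 256 253
 254 254 270 350 438 479 478 474 475 480]
331 [ 50  60  97 136 155 165 164 167 168 176 205 235 247 252 255 256 256 256
 254 259 290 387 452 474 479 477 476 481]
333 [ 40  48  59  74  91  95  95  88  96 139 201 240 248 251 255 256 260 259
 260 275 332 422 468 477 481 482 483 482]
335 [ 46  44  48  46  49  43  63 110 165 212 239 252 251 255 255 256 259 261
 262 307 409 468 476 474 478 483 485 488]
325 [ 48  43  56  76 134 170 207 229 234 236 235 228 228 241 246 251 254 255
 251 252 305 408 468 482 484 483 483 478]
327 [ 41  53  53  44  48  54  66  87 105 122 125 136 150 174 203 226 242 250
 252 253 293 395 462 482 482 481 477 477]
329 [ 30  45  45  42  46  38  60  85 117 130 132 134 136 138 138 151 193 235
 250 254 258 313 421 473 479 474 474 479]
331 [ 54  45  45  41  46  46  41  50  72 116 146 165 171 171 171 175 201 233
 250 254 259 307 411 467 478 476 477 481]
333 [ 50  47  40  47  44  41  38  43  43  56  62  71  67  68  77 120 192 238
 259 261 295 384 450 474 481 484 481 482]
335 [ 33  47  42  45  39  44  40  37  45  45  51  66  97 135 189 225 248 256
 257 258 308 414 465 475 481 483 484 488]
```

move_arm --series "0 0 0.002 0 0 0 1;0 0 0.004 0 0 0 1;0 0 0.004 0 0 0 1;0 0 0.006 0 0 0 1;0 0 0.006 0 0 0 1"

```text
time: 9.2
tool_pos: [0.5892, 0.0211, -0.0311]
eef_rot: [-0.0, 0.695, 0.719, -0.0]
force: [-1.4, -0.5, 5.0]
width: 0.0002
grasp_force: 2.3
```

move_arm --series "0 0 0.002 0 0 0 1;0 0 0.002 0 0 0 1;0 0 0.004 0 0 0 1;0 0 0.004 0 0 0 1;0 0 0.004 0 0 0 1"

```text
time: 9.62
tool_pos: [0.5893, 0.0211, -0.0312]
eef_rot: [0.0, 0.695, 0.719, -0.0]
force: [-4.8, 0.9, 17.3]
width: 0.0002
grasp_force: 8.5
```

Contact is at reported TCP z = −0.031. The real shut tip is therefore 31 mm short of the TCP along the tool, and the pads' centre about 50 mm short. Next I'll refine the head angle and the pan.

```bash
python3 - <<'E'
from h import *
import pickle
a,b=pickle.load(open("c0.pkl","rb"))
ex=np.array([-.03,1,0]);ex/=np.linalg.norm(ex);ey=np.array([-ex[1],ex[0],0]);O=np.array([.585,.2726,0])
H=O+.075*ex+[0,0,.062]
def T(f,u,th,y=0): return H-ex*(f*np.cos(th)-u*np.sin(th))+[0,0,f*np.sin(th)+u*np.cos(th)]+ey*y
print("obs top rear 176.0,166.8 front 206.2,164.4; scene back 373,159.6 front 362.6,169.6")
for th in(0,.1,.15,.2,.25,.3,.4): print(th,proj(b,T(.144,.062,th)),proj(b,T(.202,.04,th)),proj(b,T(.202,.062,th)),"S",proj(a,T(.144,.062,th)),proj(a,T(.202,.062,th)),proj(a,T(.202,.04,th)))
# pan: grey-level bright/dark outline: use blobs darker than table
for n,c,(x0,y0,w,h) in(("top",b,(385,150,80,100)),("scene",a,(145,285,135,120))):
    g=cv2.GaussianBlur(c["pixels"][y0:y0+h,x0:x0+w],(3,3),0).astype(int)
    L=c["pixels"].astype(int); t=np.median(g.reshape(-1,3),0); print(n,"median",t, "corner",g[2,2],g[-3,-3])
    m=(np.abs(g-g[2,2]).sum(2)>60).astype(np.uint8)
    q,_=cv2.findContours(m,0,2); q=max(q,key=cv2.contourArea); ap=cv2.approxPolyDP(cv2.convexHull(q),4,True)[:,0]+[x0,y0]
    print([ (tuple(p),onz(c,*p,.024)[:2]) for p in ap])
E
```

```text
obs top rear 176.0,166.8 front 206.2,164.4; scene back 373,159.6 front 362.6,169.6
0 [194.7486 168.6671] [218.7493 169.8995] [217.4648 167.8262] S [365.0057 168.2121] [355.7919 180.1842] [355.1323 185.7042]
0.1 [190.8277 167.4059] [215.6315 168.094 ] [213.381  165.9816] S [366.5666 163.2241] [357.5766 173.5788] [356.5409 179.6455]
0.15 [188.6424 166.7969] [213.7464 167.1956] [210.9998 165.072 ] S [367.4228 160.6819] [358.5892 170.163 ] [357.3675 176.4777]
0.2 [186.3118 166.2053] [211.6424 166.3039] [208.3933 164.1752] S [368.3263 158.1179] [359.6785 166.6863] [358.2731 173.2302]
0.25 [183.8404 165.6332] [209.3196 165.4217] [205.5632 163.2943] S [369.2744 155.5405] [360.8415 163.1602] [359.2557 169.9132]
0.3 [181.2335 165.0829] [206.779  164.5523] [202.5125 162.4329] S [370.2644 152.9578] [362.0746 159.5965] [360.3125 166.5371]
0.4 [175.6376 164.0567] [201.0533 162.8642] [195.7676 160.7826] S [372.3571 147.81  ] [364.7356 152.4052] [362.6368 159.6527]
top median [123. 120. 111.] corner [140 136 118] [140 136 118]
[((np.int64(397), np.int64(159)), array([ 0.6358, -0.3469])), ((np.int64(454), np.int64(162)), array([ 0.6258, -0.508 ])), ((np.int64(454), np.int64(241)), array([ 0.4025, -0.4917])), ((np.int64(394), np.int64(238)), array([ 0.4122, -0.3269]))]
scene median [158. 151. 135.] corner [164 157 141] [161 154 138]
[((np.int64(199), np.int64(294)), array([ 0.4133, -0.3456])), ((np.int64(270), np.int64(344)), array([ 0.6456, -0.3591])), ((np.int64(226), np.int64(398)), array([ 0.64  , -0.5186])), ((np.int64(154), np.int64(340)), array([ 0.4085, -0.5038]))]
```

```bash
python3 - <<'E'
from h import *
plan([([.589,.02,.12],down(91.7,0)),([.589,.07,.19],down(91.7,30)),([.588,.15,.185],down(91.7,60)),([.586,.232,.136],down(91.7,60))])
E
```

```text
[-0.0023 -0.0006 -0.3024 -0.      0.0001  0.0022]  steps>=3.6
[ 0.1     0.003  -0.14    0.      0.2618  0.    ]  steps>=4.2
[ 0.1336  0.0027  0.0887 -0.      0.2618  0.    ]  steps>=4.2
[-0.0028  0.0009  0.1911  0.      0.      0.    ]  steps>=2.3
```

move_arm --series "0 0 -0.03 0 0 0 1;0 0 -0.1 0 0 0 0;0 0 -0.17 0 0 0 0;0 0 -0.24 0 0 0 0;0 0 -0.302 0 0 0 0"

```text
time: 10.03
tool_pos: [0.5895, 0.0211, 0.1195]
eef_rot: [0.0, 0.695, 0.719, 0.0]
force: [0.9, 0.3, 0.6]
width: 0.0427
grasp_force: 0.0
```

move_arm --series "0.02 0 -0.03 0 0.05 0 0;0.04 0 -0.06 0 0.1 0 0;0.06 0 -0.09 0 0.15 0 0;0.08 0 -0.12 0 0.2 0 0;0.10 0.003 -0.14 0 0.262 0 0"

```text
time: 10.45
tool_pos: [0.5906, 0.0719, 0.1909]
eef_rot: [-0.186, 0.67, 0.695, 0.183]
force: [0.9, 0.3, -0.5]
width: 0.0429
grasp_force: 0.0
```

move_arm --series "0.025 0 0.02 0 0.05 0 0;0.05 0 0.04 0 0.1 0 0;0.08 0 0.055 0 0.15 0 0;0.105 0 0.07 0 0.2 0 0;0.134 0.003 0.089 0 0.262 0 0"

```text
time: 10.87
tool_pos: [0.5892, 0.1514, 0.1842]
eef_rot: [-0.359, 0.601, 0.622, 0.351]
force: [-0.1, -0.0, 0.0]
width: 0.0429
grasp_force: 0.0
```

```bash
python3 - <<'E'
from h import *
import pickle
a=camera("scene");b=camera("top");pickle.dump((a,b),open("c5.pkl","wb"))
s=observe();p=np.array(s["tool_pos"]);r=rq(s["eef_rot"]);print(p,r.apply([0,0,1]),s["width"])
o=[]
for c,(x,y) in((a,(310,110)),(b,(155,125))):
    im=cv2.resize(c["pixels"][y:y+100,x:x+100,::-1],None,fx=4,fy=4,interpolation=cv2.INTER_CUBIC)
    for P,l in((p+r.apply([0,0,-.05]),(0,0,255)),(p+r.apply([0,0,-.031]),(0,255,255)),([.587,.1886,.161],(0,255,0))):
        t=(proj(c,P)-[x,y]+.5)*4; cv2.drawMarker(im,tuple(int(v) for v in t),l,0,14,1)
    o.append(im)
cv2.imwrite("pics/c5.png",np.hstack(o))
plan([([.586,.232,.136],down(91.7,60))])
E
```

```text
[0.5854 0.1515 0.1771] [-0.0346  0.8671 -0.497 ] 0.04263654340942438
[ 0.0087  0.0075  0.1805 -0.0044 -0.0017 -0.0037]  steps>=2.2
```

View pics/c5.png

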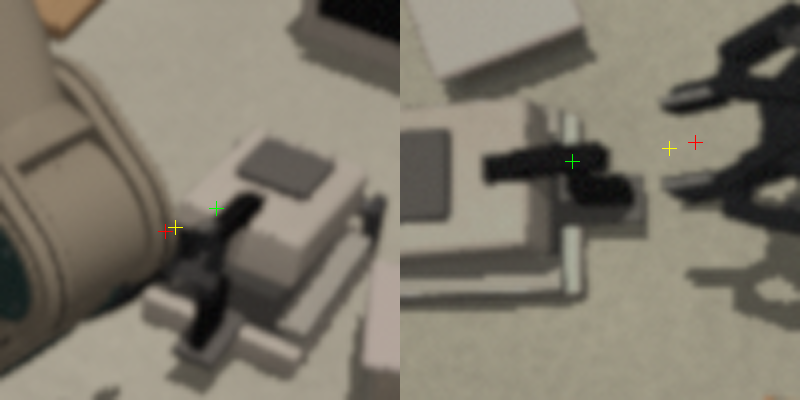

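The top crop shows the tips straddling the tab line at v≈145. The scene crop shows the tab slightly lower than my green marker. I'll aim the grasp at (.590,.191,.148).

```bash
python3 - <<'E'
from h import *
print(observe()["tool_pos"]);plan([([.5887,.2343,.123],down(91.7,60))])
E
```

```text
[0.5854 0.1515 0.1771]
[-0.0116  0.0133  0.1972 -0.0044 -0.0017 -0.0037]  steps>=2.4
```

move_arm --series "-0.003 0.003 0.04 0 0 0 0;-0.006 0.006 0.08 0 0 0 0;-0.009 0.009 0.12 0 0 0 0;-0.012 0.013 0.16 0 0 0 0;-0.012 0.013 0.197 0 0 0 0"

```text
time: 11.38
tool_pos: [0.5924, 0.2344, 0.1282]
eef_rot: [-0.358, 0.602, 0.624, 0.347]
force: [0.3, -0.4, -0.4]
width: 0.0428
grasp_force: 0.0
```

move_arm --series "0 0 0 0 0 0 1;0 0 0 0 0 0 1;0 0 0 0 0 0 1;0 0 0 0 0 0 1;0 0 0 0 0 0 1"

```text
time: 11.8
tool_pos: [0.5922, 0.2341, 0.1289]
eef_rot: [-0.359, 0.601, 0.623, 0.348]
force: [1.6, 8.1, -4.6]
width: 0.0153
grasp_force: 59.8
```

Gripped: width 15.3 mm and 60 N. The geometry gives a head angle of about 0.25. Now I'll work out the arc rows about the hinge.

```bash
python3 - <<'E'
from h import *
s=observe();p=np.array(s["tool_pos"]);r=rq(s["eef_rot"]);print(p)
ex=np.array([-.03,1,0]);ex/=np.linalg.norm(ex)
H=np.array([.588,.3475,.062]); ax=np.array([-1,-.03,0.]);ax/=np.linalg.norm(ax)
for i in range(1,6):
    q=R.from_rotvec(ax*.084*i)
    P=H+q.apply(p-H); d=r.inv().apply(P-p)/.5; w=(r.inv()*q*r).as_rotvec()/2; print(np.round(np.r_[d,w],4))
    if i==5: print(P)
q=R.from_rotvec(ax*1.253);print("end tcp",H+q.apply(p-H),(q*r).apply([0,0,1]))
E
```

```text
[0.5922 0.2341 0.1289]
[ 0.0221  0.0001  0.0011  0.0001 -0.042   0.0001]
[ 0.044   0.0002  0.0041  0.0003 -0.084   0.0002]
[ 0.0656  0.0003  0.0089  0.0004 -0.126   0.0003]
[ 0.0867  0.0003  0.0156  0.0006 -0.168   0.0004]
[ 0.1072  0.0004  0.0239  0.0007 -0.21    0.0006]
[0.5911 0.2712 0.1694]
end tcp [0.588  0.3756 0.1907] [ 0.0035 -0.2038 -0.979 ]
```

move_arm --series "0.022 0 0.001 0 -0.042 0 1;0.044 0 0.004 0 -0.084 0 1;0.0656 0 0.009 0 -0.126 0 1;0.0867 0 0.0156 0 -0.168 0 1;0.107 0 0.024 0 -0.21 0 1"

```text
time: 12.22
tool_pos: [0.5914, 0.2684, 0.169]
eef_rot: [-0.218, 0.663, 0.684, 0.213]
force: [2.0, 1.9, -9.2]
width: 0.0149
grasp_force: 60.0
```

Force is small and it tracks well. I'll repeat twice.

move_arm --series "0.022 0 0.001 0 -0.042 0 1;0.044 0 0.004 0 -0.084 0 1;0.0656 0 0.009 0 -0.126 0 1;0.0867 0 0.0156 0 -0.168 0 1;0.107 0 0.024 0 -0.21 0 1"

```text
time: 12.63
tool_pos: [0.5901, 0.3191, 0.1944]
eef_rot: [-0.071, 0.693, 0.714, 0.072]
force: [-0.2, -4.5, 2.6]
width: 0.0147
grasp_force: 61.8
```

move_arm --series "0.022 0 0.001 0 -0.042 0 1;0.044 0 0.004 0 -0.084 0 1;0.0656 0 0.009 0 -0.126 0 1;0.0867 0 0.0156 0 -0.168 0 1;0.107 0 0.024 0 -0.21 0 1"

```text
time: 13.05
tool_pos: [0.5886, 0.3758, 0.197]
eef_rot: [0.079, 0.692, 0.714, -0.072]
force: [-1.7, -2.2, 12.7]
width: 0.0149
grasp_force: 63.2
```

move_arm --series "0.004 0 0 0 -0.008 0 1;0.008 0 0 0 -0.015 0 1;0.008 0 0 0 -0.015 0 1;0.008 0 0 0 -0.015 0 0;0.008 0 0 0 -0.015 0 0"

```text
time: 13.47
tool_pos: [0.5879, 0.3799, 0.191]
eef_rot: [0.088, 0.691, 0.713, -0.082]
force: [0.0, -0.9, 0.3]
width: 0.0385
grasp_force: 0.0
```

move_arm --series "0 0 0 0 0 0 0;0 0 -0.05 0 0 0 0;0 0 -0.12 0 0 0 0;0 0 -0.19 0 0 0 0;0 0 -0.25 0 0 0 0"

```text
time: 13.88
tool_pos: [0.5857, 0.4093, 0.3116]
eef_rot: [0.087, 0.69, 0.713, -0.084]
force: [0.5, 0.7, 1.3]
width: 0.043
grasp_force: 0.0
```

```bash
python3 - <<'E'
from h import *
import pickle
a=camera("scene");b=camera("top");pickle.dump((a,b),open("c6.pkl","wb"))
s=observe();p=np.array(s["tool_pos"]);print(p,s["qpos"],s["time"])
o=[]
for c,(x,y) in((a,(310,100)),(b,(110,110))):
    im=cv2.resize(c["pixels"][y:y+110,x:x+100,::-1],None,fx=4,fy=4,interpolation=cv2.INTER_CUBIC);o.append(im)
cv2.imwrite("pics/c6.png",np.hstack(o))
E
```

```text
[0.5878 0.4115 0.3164] [ 0.6113  0.5351  0.5669  1.7258 -0.2026  2.1618] 13.9833
```

View pics/c6.png

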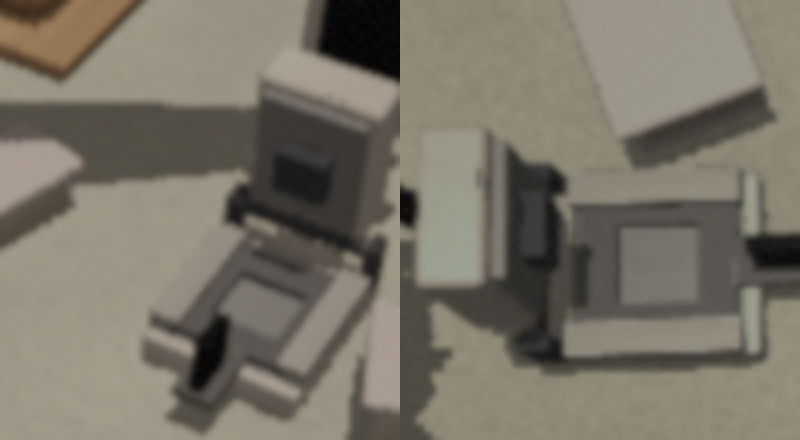

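The head stands upright (scene crop ≈(310,130)). The plate and its grip are now exposed in the top view, with the grip at crop (775,250), i.e. px ≈(205,172). I'll measure them.

```bash
python3 - <<'E'
from h import *
import pickle
a,b=pickle.load(open("c6.pkl","rb"))
T=lambda u,v:(110+(u-400)/4-.4,110+v/4-.4)
for z,(u,v) in((.038,(620,228)),(.038,(700,228)),(.038,(700,303)),(.038,(620,303)),(.048,(742,172)),(.048,(742,352)),(.048,(568,172)),(.048,(566,354))): print(z,u,v,onz(b,*T(u,v),z))
m=(b["pixels"].astype(int).sum(2)<110); sub=m[160:190,190:225]
for i,row in enumerate(sub):
    q=np.nonzero(row)[0]
    if len(q): print(160+i,190+q.min(),190+q.max())
E
```

```text
0.038 620 228 [0.6153 0.3062 0.038 ]
0.038 700 228 [0.6149 0.2505 0.038 ]
0.038 700 303 [0.5617 0.2492 0.038 ]
0.038 620 303 [0.5621 0.3044 0.038 ]
0.048 742 172 [0.6519 0.2201 0.048 ]
0.048 742 352 [0.5253 0.2173 0.048 ]
0.048 568 172 [0.6528 0.3405 0.048 ]
0.048 566 354 [0.5249 0.337  0.048 ]
169 209 209
170 197 211
171 197 211
172 197 212
173 198 212
174 199 212
175 199 212
176 200 211
```

```bash
python3 - <<'E'
from h import *
plan([([.589,.29,.316],down(90.5,0)),([.589,.187,.20],down(90.5,0)),([.589,.187,.06],down(90.5,0))])
E
```

```text
[-0.236  -0.0058  0.0576  0.0061  0.1182  0.012 ]  steps>=2.9
[-0.206  -0.0018  0.232   0.      0.      0.    ]  steps>=3.7
[0.   0.   0.28 0.   0.   0.  ]  steps>=3.4
```

move_arm --series "-0.05 0 0.01 0.001 0.024 0.002 0;-0.1 -0.002 0.02 0.002 0.048 0.005 0;-0.15 -0.004 0.035 0.004 0.072 0.007 0;-0.2 -0.005 0.05 0.005 0.096 0.01 0;-0.236 -0.006 0.058 0.006 0.118 0.012 0"

```text
time: 14.4
tool_pos: [0.586, 0.2855, 0.3087]
eef_rot: [-0.002, 0.705, 0.709, -0.006]
force: [0.2, -0.2, 0.7]
width: 0.0427
grasp_force: 0.0
```

move_arm --series "-0.05 0 0.05 0 0 0 0;-0.1 0 0.1 0 0 0 0;-0.15 0 0.15 0 0 0 0;-0.19 0 0.2 0 0 0 0;-0.206 -0.002 0.232 0 0 0 0"

```text
time: 14.82
tool_pos: [0.5832, 0.1807, 0.1906]
eef_rot: [-0.002, 0.705, 0.709, -0.008]
force: [-0.7, 0.7, -0.9]
width: 0.0426
grasp_force: 0.0
```

move_arm --series "0 0 0.06 0 0 0 0;0 0 0.12 0 0 0 0;0 0 0.18 0 0 0 0;0 0 0.22 0 0 0 0;0 0 0.24 0 0 0 0"

```text
time: 15.23
tool_pos: [0.5806, 0.1823, 0.0699]
eef_rot: [-0.003, 0.704, 0.71, -0.009]
force: [0.1, -0.9, 0.2]
width: 0.0428
grasp_force: 0.0
```

```bash
python3 - <<'E'
from h import *
s=observe();print(s["tool_pos"],s["time"],s["width"]);plan([([.589,.187,.018],down(90.5,0))],s)
E
```

```text
[0.5806 0.1823 0.0699] 15.2333 0.042795902463468496
[ 0.01    0.0185  0.1034 -0.0083  0.0039 -0.0006]  steps>=1.3
```

move_arm --series "0.005 0.01 0.02 -0.004 0.002 0 0;0.01 0.0185 0.04 -0.008 0.004 -0.001 0;0.01 0.0185 0.06 -0.008 0.004 -0.001 0;0.01 0.0185 0.08 -0.008 0.004 -0.001 0;0.01 0.0185 0.09 -0.008 0.004 -0.001 0"

```text
time: 15.65
tool_pos: [0.5923, 0.1883, 0.0281]
eef_rot: [0.001, 0.703, 0.711, 0.002]
force: [-0.1, 0.5, -0.2]
width: 0.0427
grasp_force: 0.0
```

```bash
python3 - <<'E'
from h import *
s=observe();print(s["tool_pos"],s["force"]);plan([([.589,.187,.018],down(90.5,0))],s)
E
```

```text
[0.5923 0.1883 0.0281] [-0.12    0.4878 -0.1694]
[-0.0026 -0.0068  0.0201  0.0026 -0.0007  0.0009]  steps>=0.3
```

move_arm --series "-0.002 -0.004 0.006 0.002 0 0.001 0;-0.002 -0.004 0.012 0.002 0 0.001 0;-0.002 -0.004 0.018 0.002 0 0.001 0;-0.002 -0.004 0.02 0.002 0 0.001 0;-0.002 -0.004 0.02 0.002 0 0.001 0"

```text
time: 16.07
tool_pos: [0.5914, 0.1878, 0.0195]
eef_rot: [0.0, 0.704, 0.71, 0.002]
force: [-0.0, -0.7, 0.5]
width: 0.0427
grasp_force: 0.0
```

move_arm --series "0 0 0 0 0 0 1;0 0 0 0 0 0 1;0 0 0 0 0 0 1;0 0 0 0 0 0 1;0 0 0 0 0 0 1"

```text
time: 16.48
tool_pos: [0.5919, 0.1879, 0.02]
eef_rot: [0.001, 0.704, 0.71, 0.002]
force: [0.5, -0.8, 3.0]
width: 0.0113
grasp_force: 58.9
```

```bash
python3 - <<'E'
from h import *
s=observe();print(s["tool_pos"],s["force"],s["wrist_torque"],s["width"],s["grasp_force"]);r=rq(s["eef_rot"]);print(r.as_matrix());e=np.array([0,-1,0.])
print(r.inv().apply([0.004,-1,0])*.115/.5)
E
```

```text
[0.5919 0.1879 0.02  ] [ 0.4747 -0.7572  2.993 ] [0.0273 0.1235 0.011 ] 0.011271156569677742 58.86540234088898
[[-0.0088  1.      0.0041]
 [ 1.      0.0087  0.0022]
 [ 0.0022  0.0041 -1.    ]]
[-0.23   -0.0011 -0.0005]
```

Gripped (11.3 mm, 59 N). I'll draw out gently, watching the force.

move_arm --series "-0.008 0 -0.001 0 0 0 1;-0.02 0 -0.001 0 0 0 1;-0.034 0 -0.001 0 0 0 1;-0.048 0 -0.001 0 0 0 1;-0.06 0 -0.001 0 0 0 1"

```text
time: 16.9
tool_pos: [0.5919, 0.157, 0.0199]
eef_rot: [0.0, 0.704, 0.71, 0.002]
force: [0.8, 2.2, 0.4]
width: 0.0112
grasp_force: 58.7
```

move_arm --series "-0.02 0 0 0 0 0 1;-0.04 0 0 0 0 0 1;-0.06 0 0 0 0 0 1;-0.08 0 0 0 0 0 1;-0.1 0 0 0 0 0 1"

```text
time: 17.32
tool_pos: [0.592, 0.1066, 0.0197]
eef_rot: [0.0, 0.704, 0.71, 0.002]
force: [1.3, 1.7, -0.1]
width: 0.0112
grasp_force: 58.7
```

move_arm --series "-0.02 0 0 0 0 0 1;-0.04 0 0 0 0 0 1;-0.06 0 0 0 0 0 1;-0.08 0 0 0 0 0 1;-0.1 0 0 0 0 0 1"

```text
time: 17.73
tool_pos: [0.5917, 0.0563, 0.0193]
eef_rot: [0.0, 0.704, 0.71, 0.001]
force: [-0.1, -1.0, -1.9]
width: 0.0113
grasp_force: 58.4
```

move_arm --series "-0.015 0 0 0 0 0 1;-0.03 0 0 0 0 0 1;-0.04 0 0 0 0 0 1;-0.05 0 0 0 0 0 1;-0.05 0 0 0 0 0 1"

```text
time: 18.15
tool_pos: [0.5926, 0.0318, 0.0195]
eef_rot: [0.0, 0.704, 0.71, 0.001]
force: [0.2, 0.1, -1.6]
width: 0.0118
grasp_force: 58.4
```

```bash
python3 - <<'E'
from h import *
s=observe();print(s["tool_pos"],s["force"],s["wrist_torque"],s["time"])
# pan centre re-estimate for clean top corners: outer edges +/- half px
b=camera("top"); import pickle; pickle.dump(b,open("c7.pkl","wb"))
m=(cv2.cvtColor(b["pixels"],cv2.COLOR_RGB2GRAY).astype(int)); 
for v in(180,200,220): print(v,m[v,388:402],m[v,446:462])
for u in(410,425,440): print(u,m[153:168,u],m[230:246,u])
E
```

```text
[0.5926 0.0318 0.0195] [ 0.1597  0.1315 -1.609 ] [-0.0482  0.0208 -0.048 ] 18.15
180 [138 138 139 140 142 142 143 132  93  60  72 103 119 123] [116 115 115 108  81  54  47  73 115 129 137 142 140 142 141 143]
200 [145 147 146 143 141 139 129  97  63  64  92 111 122 126] [117 116 116 110  87  61  49  76 118 131 140 144 141 142 139 138]
220 [141 141 139 140 139 140 129  94  59  75 115 123 125 126] [120 119 120 112  89  63  50  67 101 120 133 139 138 140 138 139]
410 [144 143 141 141 138 129 109  70  57  81 113 121 121 120 120] [127 127 127 127 128 127 129 127 117  85  94 127 139 139 138 137]
425 [142 144 147 145 143 139 121  90  61  72 102 114 115 115 115] [123 124 123 122 123 122 123 122 121 115  90 106 129 137 138 137]
440 [144 146 145 143 142 143 139 119  90  64  78 111 120 120 119] [121 120 120 120 122 120 119 119 117 110 108  80  94 132 142 142]
```

The plate is clear of the channel and held level. Next I'll work out the carry.

```bash
python3 - <<'E'
from h import *
import pickle
b=pickle.load(open("c7.pkl","rb"));c=onz(b,424.3,200.7,.024);print(c)
s=observe();p=np.array(s["tool_pos"])
g=c+np.array([.0598,-.0045,0]);print(g)
w=[p]+[p+(g-p)*k for k in(.3,.65,1)]
plan([([p[0],p[1],.15],down(90.5))]+[([*w[i][:2],.15],down(90.5+28.4*i)) for i in(1,2,3)]+[([*g[:2],.02],down(175.7))])
print(s["qpos"])
E
```

```text
[ 0.5154 -0.4169  0.024 ]
[ 0.5752 -0.4214  0.024 ]
[ 0.0005  0.0007 -0.261   0.0014 -0.0009 -0.0002]  steps>=3.1
[-0.2722 -0.0128  0.      0.      0.     -0.2478]  steps>=4.0
[-0.2722 -0.1642  0.      0.      0.     -0.2478]  steps>=4.0
[-0.1614 -0.2739  0.      0.      0.     -0.2478]  steps>=4.0
[0.   0.   0.26 0.   0.   0.  ]  steps>=3.1
[-0.0554  0.3703 -0.3089  0.8889  0.002   1.5071]
```

move_arm --series "0 0 -0.025 0 0 0 1;0 0 -0.08 0 0 0 1;0 0 -0.15 0 0 0 1;0 0 -0.22 0 0 0 1;0 0 -0.26 0 0 0 1"

```text
time: 18.62
tool_pos: [0.5946, 0.033, 0.155]
eef_rot: [0.003, 0.704, 0.711, 0.004]
force: [0.4, 0.5, -0.7]
width: 0.0114
grasp_force: 58.7
```

move_arm --series "-0.03 0 0 0 0 -0.02 1;-0.08 0 0 0 0 -0.07 1;-0.14 -0.01 0 0 0 -0.12 1;-0.2 -0.01 0 0 0 -0.18 1;-0.27 -0.013 0 0 0 -0.24 1"

```text
time: 19.03
tool_pos: [0.5872, -0.1024, 0.1507]
eef_rot: [0.001, 0.511, 0.859, 0.002]
force: [0.9, -0.2, -1.0]
width: 0.0115
grasp_force: 58.7
```

move_arm --series "-0.055 -0.033 0 0 0 -0.05 1;-0.11 -0.065 0 0 0 -0.1 1;-0.165 -0.1 0 0 0 -0.15 1;-0.22 -0.13 0 0 0 -0.2 1;-0.272 -0.164 0 0 0 -0.25 1"

```text
time: 19.45
tool_pos: [0.579, -0.2623, 0.1502]
eef_rot: [0.002, 0.284, 0.959, 0.001]
force: [0.2, -0.8, -1.7]
width: 0.0111
grasp_force: 58.7
```

move_arm --series "-0.034 -0.058 0 0 0 -0.055 1;-0.07 -0.12 0 0 0 -0.11 1;-0.11 -0.18 0 0 0 -0.16 1;-0.14 -0.24 0 0 0 -0.21 1;-0.16 -0.274 0 0 0 -0.25 1"

```text
time: 19.87
tool_pos: [0.5699, -0.423, 0.1497]
eef_rot: [0.002, 0.039, 0.999, -0.0]
force: [-0.0, -0.8, -2.2]
width: 0.0113
grasp_force: 58.7
```

```bash
python3 - <<'E'
from h import *
import pickle
a=camera("scene");b=camera("top");pickle.dump((a,b),open("c8.pkl","wb"))
s=observe();print(s["tool_pos"],s["time"],s["width"],s["force"]);r=rq(s["eef_rot"]);print(r.as_matrix())
plan([([.5752,-.4214,.02],down(175.7))],s)
E
```

```text
[ 0.5701 -0.4232  0.1494] 19.9667 0.011330062895849778 [ 0.0271  0.2579 -1.4826]
[[-0.9964  0.0842  0.0045]
 [ 0.0842  0.9965 -0.0002]
 [-0.0045  0.0002 -1.    ]]
[-0.0088  0.0044  0.2589  0.0001  0.0022 -0.0046]  steps>=3.1
```

move_arm --series "-0.004 0.002 0.04 0 0.001 -0.002 1;-0.009 0.004 0.1 0 0.002 -0.004 1;-0.009 0.004 0.16 0 0.002 -0.004 1;-0.009 0.004 0.22 0 0.002 -0.004 1;-0.009 0.004 0.25 0 0.002 -0.004 1"

```text
time: 20.38
tool_pos: [0.5734, -0.414, 0.0201]
eef_rot: [-0.003, 0.037, 0.999, 0.003]
force: [-0.4, 0.5, -2.5]
width: 0.0113
grasp_force: 58.7
```

move_arm --series "0 0 0.01 0 0 0 1;0 0 0.02 0 0 0 1;0 0 0.028 0 0 0 1;0 0 0.034 0 0 0 1;0 0 0.036 0 0 0 1"

```text
time: 20.8
tool_pos: [0.576, -0.4181, 0.007]
eef_rot: [0.0, 0.037, 0.999, 0.0]
force: [0.0, -0.1, -1.9]
width: 0.0116
grasp_force: 58.7
```

```bash
python3 - <<'E'
from h import *
import pickle
a=camera("scene");b=camera("top");pickle.dump((a,b),open("c9.pkl","wb"))
s=observe();print(s["tool_pos"],s["force"],s["wrist_torque"]);print(rq(s["eef_rot"]).as_matrix()[2])
E
```

```text
[ 0.5757 -0.418   0.0067] [-0.5283  0.8957 -2.1252] [ 0.0253 -0.0374  0.0153]
[-0.0002  0.0013 -1.    ]
```

move_arm --series "0 0 0.005 0 0 0 1;0 0 0.01 0 0 0 1;0 0 0.014 0 0 0 1;0 0 0.018 0 0 0 1;0 0 0.018 0 0 0 1"

```text
time: 21.32
tool_pos: [0.5746, -0.4172, -0.004]
eef_rot: [-0.001, 0.037, 0.999, 0.001]
force: [0.1, -0.5, -1.1]
width: 0.0113
grasp_force: 58.7
```

move_arm --series "0 0 0.001 0 0 0 1;0 0 0.002 0 0 0 1;0 0 0.003 0 0 0 1;0 0 0.004 0 0 0 1;0 0 0.004 0 0 0 1"

```text
time: 21.73
tool_pos: [0.575, -0.4175, -0.0054]
eef_rot: [-0.001, 0.037, 0.999, 0.001]
force: [0.2, -0.1, -0.8]
width: 0.0112
grasp_force: 58.7
```

move_arm --series "0 0 0.001 0 0 0 1;0 0 0.002 0 0 0 1;0 0 0.002 0 0 0 1;0 0 0.003 0 0 0 1;0 0 0.003 0 0 0 1"

```text
time: 22.15
tool_pos: [0.5752, -0.4176, -0.006]
eef_rot: [-0.0, 0.037, 0.999, 0.001]
force: [-1.6, 1.3, 3.4]
width: 0.0117
grasp_force: 59.7
```

Touched down at 3 N. I'll release and retreat straight up.

move_arm --series "0 0 0 0 0 0 0.6;0 0 0 0 0 0 0.4;0 0 0 0 0 0 0.2;0 0 0 0 0 0 0;0 0 0 0 0 0 0"

```text
time: 22.57
tool_pos: [0.575, -0.4176, -0.007]
eef_rot: [-0.001, 0.037, 0.999, 0.001]
force: [-0.2, -0.4, 0.2]
width: 0.0424
grasp_force: 0.0
```

move_arm --series "0 0 -0.02 0 0 0 0;0 0 -0.06 0 0 0 0;0 0 -0.12 0 0 0 0;0 0 -0.18 0 0 0 0;0 0 -0.25 0 0 0 0"

```text
time: 22.98
tool_pos: [0.5743, -0.4171, 0.1188]
eef_rot: [-0.001, 0.037, 0.999, 0.002]
force: [-0.0, 0.3, -0.0]
width: 0.0431
grasp_force: 0.0
```

```bash
python3 - <<'E'
from h import *
import pickle
s=observe();print(s["tool_pos"],s["force"],s["time"])
g=[([.585,-.25,.36],down(147)),([.585,-.05,.36],down(119)),([.585,.12,.36],down(91))]
plan(g)
a=camera("scene");b=camera("top");pickle.dump((a,b),open("c10.pkl","wb"))
E
```

```text
[ 0.5743 -0.4171  0.1188] [-0.0362  0.3454 -0.0049] 22.9833
[ 0.0047  0.3366 -0.4813  0.0014 -0.0019  0.251 ]  steps>=7.0
[0.2179 0.3355 0.     0.     0.     0.2443]  steps>=4.8
[0.2974 0.1648 0.     0.     0.     0.2443]  steps>=4.1
```

```bash
python3 - <<'E'
from h import *
plan([([.575,-.36,.28],down(152)),([.58,-.17,.33],down(127)),([.585,.01,.33],down(103)),([.587,.19,.33],down(91)),([.588,.38,.33],down(91.2,-6)),([.588,.4115,.3164],down(91.2,-13.5))])
E
```

```text
[ 0.0148  0.1201 -0.3064 -0.0021  0.0058  0.2074]  steps>=4.0
[ 0.1696  0.3402 -0.1     0.      0.      0.2182]  steps>=4.7
[0.2815 0.2246 0.     0.     0.     0.2094]  steps>=4.3
[0.3499 0.0849 0.     0.     0.     0.1047]  steps>=4.3
[ 0.3799  0.0086  0.     -0.0001 -0.0524 -0.0017]  steps>=4.6
[ 0.0655  0.0013  0.0205  0.     -0.0654  0.    ]  steps>=1.0
```

move_arm --series "0 0 -0.06 0 0 0.04 0;0 0.02 -0.12 0 0 0.08 0;0 0.05 -0.18 0 0 0.12 0;0.01 0.08 -0.24 0 0 0.16 0;0.015 0.12 -0.306 0 0.003 0.207 0"

```text
time: 23.5
tool_pos: [0.5712, -0.3576, 0.2725]
eef_rot: [-0.004, 0.244, 0.97, 0.001]
force: [-0.0, -0.9, 0.2]
width: 0.0427
grasp_force: 0.0
```

move_arm --series "0.034 0.068 -0.02 0 0 0.044 0;0.068 0.136 -0.04 0 0 0.088 0;0.1 0.2 -0.06 0 0 0.13 0;0.136 0.27 -0.08 0 0 0.17 0;0.17 0.34 -0.1 0 0 0.218 0"

```text
time: 23.92
tool_pos: [0.5767, -0.1663, 0.3232]
eef_rot: [-0.003, 0.448, 0.894, 0.0]
force: [1.2, 1.4, 0.5]
width: 0.0427
grasp_force: 0.0
```

move_arm --series "0.056 0.045 0 0 0 0.042 0;0.112 0.09 0 0 0 0.084 0;0.168 0.135 0 0 0 0.126 0;0.224 0.18 0 0 0 0.168 0;0.281 0.225 0 0 0 0.209 0"

```text
time: 24.33
tool_pos: [0.582, 0.0136, 0.3233]
eef_rot: [-0.003, 0.623, 0.782, -0.0]
force: [0.3, 0.4, -0.9]
width: 0.0427
grasp_force: 0.0
```

move_arm --series "0.07 0.017 0 0 0 0.02 0;0.14 0.034 0 0 0 0.04 0;0.21 0.05 0 0 0 0.06 0;0.28 0.068 0 0 0 0.08 0;0.35 0.085 0 0 0 0.105 0"

```text
time: 24.75
tool_pos: [0.5836, 0.1938, 0.324]
eef_rot: [-0.003, 0.701, 0.713, -0.001]
force: [1.2, 0.5, -0.2]
width: 0.0426
grasp_force: 0.0
```

```bash
python3 - <<'E'
from h import *
s=observe();print(s["tool_pos"],s["time"])
plan([([.588,.38,.33],down(91.2,-6)),([.588,.4115,.3164],down(91.2,-13.5)),([.588,.3799,.191],down(91.2,-13.5))])
E
```

```text
[0.5836 0.1938 0.324 ] 24.75
[ 0.3722  0.0149 -0.0106 -0.003  -0.0544 -0.0019]  steps>=4.5
[ 0.0655  0.0013  0.0205  0.     -0.0654  0.    ]  steps>=1.0
[-0.0029 -0.0013  0.2586  0.      0.      0.    ]  steps>=3.1
```

move_arm --series "0.074 0.003 -0.01 0 -0.01 0 0;0.15 0.006 -0.01 -0.001 -0.02 0 0;0.22 0.01 -0.01 -0.002 -0.03 0 0;0.3 0.013 -0.01 -0.003 -0.045 -0.002 0;0.372 0.015 -0.01 -0.003 -0.054 -0.002 0"

```text
time: 25.17
tool_pos: [0.5875, 0.3805, 0.3296]
eef_rot: [0.037, 0.698, 0.715, -0.036]
force: [1.1, 1.3, 0.4]
width: 0.0428
grasp_force: 0.0
```

move_arm --series "0.013 0 0.004 0 -0.013 0 0;0.026 0 0.008 0 -0.026 0 0;0.04 0 0.012 0 -0.04 0 0;0.053 0 0.016 0 -0.053 0 0;0.065 0.001 0.02 0 -0.065 0 0"

```text
time: 25.58
tool_pos: [0.5879, 0.4088, 0.3158]
eef_rot: [0.084, 0.694, 0.71, -0.083]
force: [0.6, -0.3, -0.0]
width: 0.0427
grasp_force: 0.0
```

```bash
python3 - <<'E'
from h import *
s=observe();print(s["tool_pos"],s["time"])
plan([([.588,.3799,.191],down(91.2,-13.5))])
E
```

```text
[0.5879 0.4088 0.3158] 25.5833
[ 0.0022 -0.0009  0.2563 -0.0003  0.0003  0.0007]  steps>=3.1
```

move_arm --series "0 0 0.05 0 0 0 0;0.002 0 0.1 0 0 0 0;0.002 0 0.16 0 0 0 0;0.002 0 0.21 0 0 0 0;0.002 0 0.25 0 0 0 0"

```text
time: 26.0
tool_pos: [0.5877, 0.3796, 0.1916]
eef_rot: [0.083, 0.694, 0.71, -0.084]
force: [0.6, 0.0, -0.6]
width: 0.0427
grasp_force: 0.0
```

move_arm --series "0 0 0 0 0 0 1;0 0 0 0 0 0 1;0 0 0 0 0 0 1;0 0 0 0 0 0 1;0 0 0 0 0 0 1"

```text
time: 26.42
tool_pos: [0.588, 0.3805, 0.194]
eef_rot: [0.084, 0.694, 0.71, -0.083]
force: [-2.2, -5.1, -5.8]
width: 0.0147
grasp_force: 60.7
```

```bash
python3 - <<'E'
from h import *
s=observe();p=np.array(s["tool_pos"]);r=rq(s["eef_rot"]);print(p,r.apply([0,0,1]),s["width"],s["force"])
H=np.array([.588,.3475,.062]); ax=-np.array([-1,-.03,0.]);ax/=np.linalg.norm(ax)
g=p-r.apply([0,0,.05])-H; print("r",np.hypot(g[1],g[2]),"ang",np.arctan2(g[2],-g[1])-np.arctan2(.051,.173))
for i in range(1,6):
    q=R.from_rotvec(ax*.09*i)
    P=H+q.apply(p-H); d=r.inv().apply(P-p)/.5; w=(r.inv()*q*r).as_rotvec()/2; print(np.round(np.r_[d,w],4))
E
```

```text
[0.588  0.3805 0.194 ] [ 0.0034 -0.2339 -0.9723] 0.014714305960412984 [-2.232  -5.0579 -5.847 ]
r 0.18602134298502188 ang 1.5268238276896275
[-0.0245  0.0002  0.0009  0.0003  0.045  -0.0002]
[-0.0487  0.0003  0.004   0.0006  0.09   -0.0003]
[-0.0726  0.0005  0.0092  0.0009  0.135  -0.0005]
[-0.096   0.0007  0.0166  0.0011  0.18   -0.0007]
[-0.1186  0.0008  0.026   0.0014  0.225  -0.0008]
```

Gripped. Three swings of 0.45 rad, then a slower finish.

move_arm --series "-0.0245 0 0.001 0 0.045 0 1;-0.0487 0 0.004 0 0.09 0 1;-0.0726 0 0.009 0.001 0.135 0 1;-0.096 0.001 0.0166 0.001 0.18 -0.001 1;-0.1186 0.001 0.026 0.001 0.225 -0.001 1"

```text
time: 26.83
tool_pos: [0.5896, 0.3237, 0.1929]
eef_rot: [-0.082, 0.693, 0.712, 0.077]
force: [6.1, 12.7, -30.9]
width: 0.0149
grasp_force: 58.9
```

move_arm --series "-0.0245 0 0.001 0 0.045 0 1;-0.0487 0 0.004 0 0.09 0 1;-0.0726 0 0.009 0.001 0.135 0 1;-0.096 0.001 0.0166 0.001 0.18 -0.001 1;-0.1186 0.001 0.026 0.001 0.225 -0.001 1"

```text
time: 27.25
tool_pos: [0.5911, 0.2698, 0.1672]
eef_rot: [-0.239, 0.656, 0.677, 0.23]
force: [11.5, 38.3, -41.0]
width: 0.0146
grasp_force: 59.3
```

```bash
python3 - <<'E'
from h import *
s=observe();p=np.array(s["tool_pos"]);r=rq(s["eef_rot"]);print(p,r.apply([0,0,1]),s["width"],s["force"])
H=np.array([.588,.3475,.062])
g=p-r.apply([0,0,.05])-H; print("r",np.hypot(g[1],g[2]),"ang",np.arctan2(g[2],-g[1])-np.arctan2(.051,.173))
E
```

```text
[0.5911 0.2698 0.1672] [-0.0224  0.6258 -0.7797] 0.014616043561843858 [ 11.4598  38.3257 -40.957 ]
r 0.18070005489123314 ang 0.6367288500837662
```

Radial pull has built up, with the tool dragging outward. I'll relieve it by moving inward along tool z.

move_arm --series "0 0 0.003 0 0 0 1;0 0 0.006 0 0 0 1;0 0 0.009 0 0 0 1;0 0 0.012 0 0 0 1;0 0 0.012 0 0 0 1"

```text
time: 27.67
tool_pos: [0.5913, 0.2683, 0.1656]
eef_rot: [-0.235, 0.66, 0.677, 0.225]
force: [-5.1, -4.3, -1.4]
width: 0.0152
grasp_force: 66.8
```

```bash
cat > arc.py <<'E'
from h import *
import sys
st=float(sys.argv[1])
s=observe();p=np.array(s["tool_pos"]);r=rq(s["eef_rot"]);print(p,r.apply([0,0,1]),s["force"],s["wrist_torque"])
H=np.array([.588,.3475,.062]); ax=-np.array([-1,-.03,0.]);ax/=np.linalg.norm(ax)
g=p-r.apply([0,0,.05])-H; print("r",np.hypot(g[1],g[2]),"ang",np.arctan2(g[2],-g[1])-np.arctan2(.051,.173))
for i in range(1,6):
    q=R.from_rotvec(ax*st*i)
    P=H+q.apply(p-H); d=r.inv().apply(P-p)/.5; w=(r.inv()*q*r).as_rotvec()/2; print(np.round(np.r_[d,w],4))
E
python3 arc.py .06
```

```text
[0.5913 0.2683 0.1656] [-0.0209  0.6144 -0.7887] [-5.1074 -4.3184 -1.4332] [-1.4924  0.9017  0.7687]
r 0.180343135797294 ang 0.6289197829773807
[-0.0156  0.0001  0.0003  0.0001  0.03   -0.0001]
[-0.0312  0.0002  0.0016  0.0003  0.06   -0.0001]
[-0.0467  0.0002  0.0038  0.0004  0.09   -0.0002]
[-0.0621  0.0003  0.0069  0.0006  0.12   -0.0003]
[-0.0772  0.0004  0.011   0.0007  0.15   -0.0004]
```

move_arm --series "-0.0156 0 0.001 0 0.03 0 1;-0.0312 0 0.002 0 0.06 0 1;-0.0467 0 0.005 0 0.09 0 1;-0.0621 0 0.009 0.001 0.12 0 1;-0.077 0 0.013 0.001 0.15 0 1"

```text
time: 28.08
tool_pos: [0.5921, 0.2431, 0.1383]
eef_rot: [-0.335, 0.617, 0.635, 0.322]
force: [-9.4, 3.7, -0.7]
width: 0.0151
grasp_force: 66.5
```

```bash
python3 arc.py .04
```

```text
[0.5921 0.2431 0.1383] [-0.0274  0.823  -0.5674] [-9.4389  3.6823 -0.6656] [-0.7524  0.9035  1.4773]
r 0.17922125822686338 ang 0.336678478851903
[-0.0103  0.     -0.0001  0.0001  0.02   -0.0001]
[-0.0207  0.0001  0.0003  0.0001  0.04   -0.0001]
[-0.031   0.0001  0.001   0.0002  0.06   -0.0002]
[-0.0413  0.0001  0.0022  0.0003  0.08   -0.0002]
[-0.0515  0.0002  0.0037  0.0003  0.1    -0.0003]
```

move_arm --series "-0.0103 -0.001 0 0 0.02 0 1;-0.0207 -0.002 0.0005 0 0.04 0 1;-0.031 -0.003 0.001 0 0.06 0 1;-0.0413 -0.003 0.0025 0 0.08 0 1;-0.0515 -0.003 0.004 0 0.1 0 1"

```text
time: 28.5
tool_pos: [0.5925, 0.2303, 0.1152]
eef_rot: [-0.395, 0.581, 0.599, 0.383]
force: [-4.3, 7.1, -2.8]
width: 0.0151
grasp_force: 66.0
```

```bash
python3 arc.py .025
```

```text
[0.5925 0.2303 0.1152] [-0.029   0.9186 -0.3941] [-4.3244  7.1218 -2.8378] [-0.9855  0.2611  0.6162]
r 0.17862623223996058 ang 0.13347300918602395
[-0.0064  0.     -0.0001  0.      0.0125 -0.    ]
[-0.0129  0.      0.0001  0.      0.025  -0.    ]
[-0.0193  0.      0.0003  0.      0.0375 -0.0001]
[-0.0257  0.      0.0008  0.      0.05   -0.0001]
[-0.0321  0.      0.0013  0.      0.0625 -0.0001]
```

move_arm --series "-0.005 0 0 0 0.01 0 1;-0.01 0 0 0 0.02 0 1;-0.015 0 0.001 0 0.03 0 1;-0.02 0 0.001 0 0.04 0 1;-0.026 0 0.001 0 0.05 0 1"

```text
time: 28.92
tool_pos: [0.5928, 0.2263, 0.1046]
eef_rot: [-0.426, 0.562, 0.577, 0.412]
force: [-11.4, 8.7, 19.2]
width: 0.0147
grasp_force: 66.9
```

move_arm --series "-0.002 0 0 0 0.003 0 1;-0.003 0 0 0 0.006 0 1;-0.005 0 0 0 0.009 0 1;-0.006 0 0 0 0.012 0 1;-0.006 0 0 0 0.012 0 1"

```text
time: 29.33
tool_pos: [0.5929, 0.2266, 0.1056]
eef_rot: [-0.434, 0.557, 0.571, 0.419]
force: [-12.4, 7.3, 25.2]
width: 0.015
grasp_force: 68.6
```

```bash
python3 arc.py .01
```

```text
[0.5929 0.2266 0.1056] [-0.028   0.9619 -0.2721] [-12.3887   7.328   25.2381] [3.2344 0.7222 2.3774]
r 0.1784325524217304 ang 0.03940141964938354
[-0.0026  0.     -0.0002  0.      0.005   0.    ]
[-0.0051  0.     -0.0003  0.0001  0.01    0.    ]
[-0.0077  0.     -0.0004  0.0001  0.015   0.    ]
[-0.0103  0.0001 -0.0005  0.0001  0.02    0.    ]
[-0.0128  0.0001 -0.0006  0.0001  0.025   0.    ]
```

The upward reaction has risen to 25 N with no further motion, so the head is on its stop and shut. I'll release and back out.

move_arm --series "0 0 0 0 0 0 0.3;0 0 0 0 0 0 0;0 0 0 0 0 0 0;0 0 0 0 0 0 0;0 0 0 0 0 0 0"

```text
time: 29.75
tool_pos: [0.5925, 0.2241, 0.0989]
eef_rot: [-0.432, 0.558, 0.573, 0.418]
force: [0.3, 0.5, -0.2]
width: 0.0425
grasp_force: 0.0
```

move_arm --series "0 0 -0.03 0 0 0 0;0 0 -0.08 0 0 0 0;0 0 -0.15 0 0 0 0;0 0 -0.2 0 0 0 0;0.02 0 -0.26 0 0 0 0"

```text
time: 30.17
tool_pos: [0.5946, 0.1012, 0.143]
eef_rot: [-0.434, 0.558, 0.572, 0.417]
force: [0.5, 0.3, -0.9]
width: 0.0428
grasp_force: 0.0
```

move_arm --series "0.04 0 -0.04 0 -0.05 0 0;0.08 0 -0.08 0 -0.1 0 0;0.12 0 -0.12 0 -0.15 0 0;0.16 0 -0.16 0 -0.2 0 0;0.2 0 -0.2 0 -0.25 0 0"

```text
time: 30.58
tool_pos: [0.5984, 0.0322, 0.2697]
eef_rot: [-0.275, 0.645, 0.662, 0.265]
force: [0.4, 0.4, -0.9]
width: 0.0422
grasp_force: 0.0
```

```bash
python3 - <<'E'
from h import *
import pickle
a=camera("scene");b=camera("top");pickle.dump((a,b),open("c11.pkl","wb"))
s=observe();print(s["tool_pos"],s["force"],s["time"])
A=cv2.resize(a["pixels"][90:410,140:440,::-1],(560,597),interpolation=cv2.INTER_CUBIC)
B=cv2.resize(b["pixels"][140:200,150:230,::-1],(240,180),interpolation=cv2.INTER_CUBIC)
C=cv2.resize(b["pixels"][150:250,385:465,::-1],(240,300),interpolation=cv2.INTER_CUBIC)
im=np.zeros((597,800,3),np.uint8);im[:,:560]=A;im[:180,560:]=B;im[190:490,560:]=C
cv2.imwrite("pics/fin.png",im)
E
```

```text
[0.6019 0.0328 0.2772] [ 0.7824 -0.5923 -0.2354] 30.6833
```

View pics/fin.png

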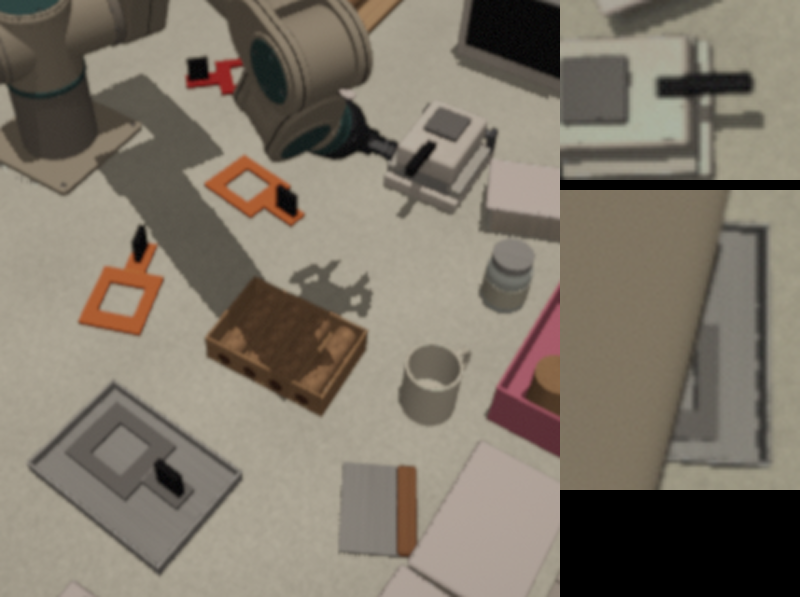

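The plate lies flat in the pan, with its grip up at (170,478), and the bystanders are in place. I'll check numerically that the head is fully shut.

```bash
python3 - <<'E'
from h import *
import pickle
ex=np.array([-.01,1,0]);ey=np.array([-1,-.01,0]);O=np.array([.5888,.279,0]);H=O+.075*ex+[0,0,.062]
def T(f,u,th,y=0): return H-ex*(f*np.cos(th)-u*np.sin(th))+[0,0,f*np.sin(th)+u*np.cos(th)]+ey*y
for n in("c0.pkl","c11.pkl"):
    a,b=pickle.load(open(n,"rb"))
    for nm,c,w in(("top",b,(165,155,60,25)),("scene",a,(345,140,50,60))):
        x,y,W,Hh=w; m=(c["pixels"][y:y+Hh,x:x+W].astype(int).sum(2)<150).astype(np.uint8)
        k,l,st,ce=cv2.connectedComponentsWithStats(m)
        print(n,nm,[(s[0]+x,s[1]+y,s[0]+s[2]+x-1,s[1]+s[3]+y-1,s[4]) for s in st[1:] if s[4]>15])
for th in(0,.05,.1,.25): print(th,"top",*[proj(b,T(f,u,th)) for f,u in((.144,.062),(.202,.062),(.202,.04))],"sc",*[proj(a,T(f,u,th)) for f,u in((.144,.062),(.202,.062),(.202,.04))])
E
```

```text
c0.pkl top [(np.int32(176), np.int32(161), np.int32(213), np.int32(179), np.int32(414))]
c0.pkl scene [(np.int32(361), np.int32(159), np.int32(374), np.int32(173), np.int32(101)), (np.int32(355), np.int32(176), np.int32(382), np.int32(197), np.int32(254))]
c11.pkl top [(np.int32(183), np.int32(164), np.int32(213), np.int32(171), np.int32(179))]
c11.pkl scene [(np.int32(357), np.int32(167), np.int32(372), np.int32(184), np.int32(124))]
0 top [192.2749 167.7628] [214.9888 167.3645] [216.3262 169.4474] sc [366.7936 167.2683] [357.2722 179.0448] [356.5977 184.5658]
0.05 top [190.3733 167.0944] [213.035  166.4087] [214.8516 168.5228] sc [367.5712 164.8035] [358.1486 175.7947] [357.2795 181.5931]
0.1 top [188.3201 166.4358] [210.8551 165.4549] [213.1604 167.5951] sc [368.4025 162.3024] [359.1096 172.464 ] [358.0466 178.5238]
0.25 top [181.2846 164.5423] [202.9635 162.6373] [206.7761 164.8212] sc [371.1955 154.6598] [362.4735 162.095 ] [360.8421 168.8294]
```

Readings differ slightly: the scene says shut, the top says up to 0.1 rad ajar. I'll make sure with a light press on the tab from above with shut fingers.

```bash
python3 - <<'E'
from h import *
plan([([.592,.09,.25],down(91,18)),([.590,.178,.17],down(91,0)),([.590,.178,.11],down(91,0))])
E
```

```text
[ 0.0433 -0.0171  0.1196  0.0021 -0.2341  0.0079]  steps>=3.7
[ 0.118  -0.0009  0.2066  0.     -0.1571 -0.    ]  steps>=2.9
[0.   0.   0.12 0.   0.   0.  ]  steps>=1.4
```

move_arm --series "0.008 -0.003 0.024 0 -0.046 0 1;0.016 -0.007 0.048 0 -0.09 0.002 1;0.025 -0.01 0.07 0.001 -0.14 0.004 1;0.034 -0.014 0.096 0.002 -0.187 0.006 1;0.043 -0.017 0.12 0.002 -0.234 0.008 1"

```text
time: 31.1
tool_pos: [0.5878, 0.0915, 0.2413]
eef_rot: [-0.118, 0.693, 0.703, 0.106]
force: [0.3, -0.7, 0.7]
width: 0.0
grasp_force: 0.0
```

move_arm --series "0.024 0 0.04 0 -0.03 0 1;0.048 0 0.08 0 -0.06 0 1;0.072 0 0.12 0 -0.09 0 1;0.096 0 0.165 0 -0.125 0 1;0.118 0 0.2 0 -0.157 0 1"

```text
time: 31.52
tool_pos: [0.5838, 0.1801, 0.1634]
eef_rot: [-0.008, 0.701, 0.713, -0.005]
force: [0.3, -0.4, -0.2]
width: -0.0005
grasp_force: 0.0
```

move_arm --series "0 0 0.02 0 0 0 1;0 0 0.05 0 0 0 1;0 0 0.08 0 0 0 1;0 0 0.1 0 0 0 1;0 0 0.11 0 0 0 1"

```text
time: 31.93
tool_pos: [0.5822, 0.1789, 0.1075]
eef_rot: [-0.01, 0.701, 0.713, -0.005]
force: [-0.2, -0.0, -0.1]
width: 0.0
grasp_force: 0.0
```

move_arm --series "0 0.008 0 0 0 0 1;0 0.018 0.005 0 0 0 1;0 0.018 0.01 0 0 0 1;0 0.018 0.014 0 0 0 1;0 0.018 0.016 0 0 0 1"

```text
time: 32.35
tool_pos: [0.5931, 0.1796, 0.1022]
eef_rot: [-0.009, 0.701, 0.713, -0.003]
force: [-0.1, 0.4, -0.5]
width: 0.0001
grasp_force: 0.0
```

move_arm --series "0 0 0.003 0 0 0 1;0 0 0.006 0 0 0 1;0 0 0.009 0 0 0 1;0 0 0.011 0 0 0 1;0 0 0.012 0 0 0 1"

```text
time: 32.77
tool_pos: [0.5923, 0.1798, 0.0957]
eef_rot: [-0.009, 0.701, 0.713, -0.003]
force: [0.6, -0.2, -0.6]
width: -0.0002
grasp_force: 0.0
```

move_arm --series "0 0 0.002 0 0 0 1;0 0 0.004 0 0 0 1;0 0 0.006 0 0 0 1;0 0 0.007 0 0 0 1;0 0 0.007 0 0 0 1"

```text
time: 33.18
tool_pos: [0.5926, 0.1798, 0.0929]
eef_rot: [-0.009, 0.701, 0.713, -0.003]
force: [-1.3, 0.1, 2.8]
width: -0.0001
grasp_force: 1.7
```

move_arm --series "0 0 0.002 0 0 0 1;0 0 0.004 0 0 0 1;0 0 0.006 0 0 0 1;0 0 0.006 0 0 0 1;0 0 0.006 0 0 0 1"

```text
time: 33.6
tool_pos: [0.5927, 0.1799, 0.0927]
eef_rot: [-0.008, 0.701, 0.713, -0.003]
force: [-5.7, -1.9, 15.6]
width: -0.0002
grasp_force: 8.1
```

Contact came exactly at the shut height (0.124), and it stays rigid at 16 N, so the head is fully shut. I'll retreat and hand in.

move_arm --series "0 0 -0.03 0 0 0 1;0 0 -0.09 0 0 0 1;0 0 -0.16 0 0 0 1;0 0 -0.23 0 0 0 1;0 0 -0.3 0 0 0 1"

```text
time: 34.02
tool_pos: [0.5946, 0.1786, 0.2403]
eef_rot: [-0.009, 0.701, 0.713, -0.004]
force: [1.1, -0.9, 0.4]
width: -0.0
grasp_force: 0.0
```

move_arm --series "0 0 0 0 0 0 1;0 0 0 0 0 0 1;0 0 0 0 0 0 1;0 0 0 0 0 0 1;0 0 0 0 0 0 1"

```text
time: 34.43
tool_pos: [0.5936, 0.1784, 0.237]
eef_rot: [-0.01, 0.701, 0.713, -0.005]
force: [0.3, -0.2, 0.4]
width: 0.0001
grasp_force: 0.0
```

```bash
python3 -c "
from plant import *
s=observe();print(s['tool_pos'],s['force'],s['time']);print(hand_in())"
```

```text
[0.59362082 0.17844311 0.23702283] [ 0.29379782 -0.21044693  0.39636045] 34.4333
the job is handed in; nothing more can be done
None
```

I raised the press head upright, drew the plate out level, set it flat and right way up in the wash pan, then swung the head fully shut; the tubs, jar and mug were left alone, and I handed the job in at 34.4 s (no verdict was returned).

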